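# Put the citrus wedger back together after washing up

### The arm

A 7-joint arm with a two-finger parallel gripper is mounted at the origin on a cart in front of the work surface, level with it; the furniture and walls round the work are solid. World frame = base frame: x ahead of the robot, y to its left, z up, the work surface at z = 0. Lengths are in m, angles in rad, forces in N, time in s.
With the tool pointing down it reaches from about 0.4 to 0.875 m from the base axis. Payload 4.4 kg.
Tool frame: the origin (TCP) lies midway between the tips of the shut fingers; the grasp point (between the pads) lies manip.grip_depth behind it (manip.grip_depth is the distance from the TCP to the grasp point, in m); z points along the fingers, y is the line along which they close (so a half turn about z gives the same grasp; the last joint's range is limited). The gripper opens to 85 mm and grips with 20 to 120 N. Pads are 22 mm wide; open, the fingers measure 114 mm over their backs; the gripper's body (76 mm by 85 mm) begins 54 mm behind the grasp point. The pads swing forward as they close: fully open they stand 13 mm farther back than shut.
Start: joints at [1.093, 0.628, 0.038, 1.517, -0.027, 0.996, -0.02], TCP at [0.26, -0.596, 0.231] pointing down, gripper open.
Joint ranges: [-3.06, 3.06], [-0.37, 2.12], [-1.25, 1.32], [0.18, 2.47], [-1.1, 4.24], [0.23, 1.98], [-2.94, 2.94]. Speed limits (rad/s): [2.57, 2.57, 3.14, 3.14, 3.14, 3.14, 3.14].

### API

Orientations are given as a unit quaternion [w, x, y, z].
In Python, from plant import manip, cams gives the robot as it stands.
- The arm moves only by the tool move_arm, never from a script. Its argument "motion" is a list of rows, each an object of numbers: "dx", "dy", "dz": the shift along the tool's x, y, z in cm; "wx", "wy", "wz": the turn, a rotation vector about the tool's x, y, z in degrees; "jaw": the opening, from 0 (shut) to 1 (fully open). A call has 1 to 5 rows; each row shifts and turns the commanded pose from where the row before left it, along the tool's axes as they then stand; what a row does not reach is not made up. A row lasts 1/10 s, in which the tool goes at most 50 mm and 8.59 degrees, less where a joint would pass 70% of its speed; a pose out of reach is approached as far as the arm can. A call with a gripper value outside its range is refused whole. The fingers move at their own pace and stop on an object; "force" is the grip in N (left out, the last holds). Time passes only in rows, so rows that do not move let the fingers close. It gives the time, the measured TCP pose, the force, the opening and the grip force at its end, in the units of the state.
- manip.read_state(): the state, without advancing time (a new reading comes with each control period).
- cams.camera(name): name is "scene" or "top" or "wrist"; returns a dict with "pixels" (480x640x3 uint8, red, green, blue), "intrinsics" (3x3 intrinsics, pixels), "pose" (4x4, takes a point from camera to world coordinates). Camera axes: x right, y down, z forward; pixel columns grow to the right and rows downward; lengths in m; the calibration is good to about 2 mm. A picture is of the moment at which its call begins. There is no depth.
- manip.hand_in(): hands the job in; it is judged then, once.
The state is a dict: "time_s": time; "joints": joint angles; "joint_vel": joint speeds; "joint_efforts": joint torques, N m; "tool_pos": TCP position; "orientation": TCP orientation; "contact_force": force on the tool from outside, world axes, zero at the start; "torque": the same for the moment, N m; "opening": opening from 0.0 (shut) to 1.0 (fully open); "finger_force": force on a finger pad.
Only numpy, scipy, OpenCV 4.12 (cv2) and the standard library are available. Lean on these libraries where they do the work, as an engineer would, in place of code of your own. Each camera call takes 0.05 s, during which the arm holds its last target. There are 200 camera calls.

### The job

The bar's citrus wedger has been washed in pieces: put it back together for cutting wedges. Fit the green blade cartridge with the star-shaped blades fully down on its two dowel pins, big hole on the big pin (swing the latch aside if it is in the way), then swing the latch fully shut over it, and last lower the pusher over the two guide rods all the way down onto its rubber stops. Lower the parts rather than dropping them, leave the orange slicing cartridge where it lies and do not knock the other things on the counter.

Things in the scene. Friction and masses are not known exactly. Their poses are not given: they have to be found in the camera images.
- wedger: Citrus wedger, fixed, place and turn vary: grey deck 120 mm (x -66 to +54) by 200 mm (y), top 62 mm above the worktop, on four feet, a steel pan under it. Origin: on the worktop under the middle of the deck's round opening; x to its back, y to its left, z up. Two raised lands on the deck (at y +-47 mm, 54 x 30 mm, top 70 mm above the worktop) carry the blade cartridge and its dowel pins.
- big_pin (a point): Foot of the big dowel pin (12 mm thick, bullet-nosed, standing 22 mm out of its land), at the land's top: wedger x 0, y +48, z 70 mm. A white dot on the deck (x +37, y +72 mm) marks this end.
- small_pin (a point): Foot of the small dowel pin (8 mm thick, bullet-nosed, 22 mm tall), at the land's top: wedger x 0, y -48, z 70 mm.
- rod_left (a point): Tip of the left upright guide rod (steel, 10 mm thick, bullet-nosed): wedger x 0, y +78 mm, 180 mm above the worktop. Round its foot is a black rubber stop sleeve, 19 mm thick, its top 98 mm above the worktop.
- rod_right (a point): Tip of the right guide rod, alike, with the same stop: wedger x 0, y -78, z 180 mm.
- latch (a joint): Flat steel arm (11 mm wide, 36 mm long, underside 85.5 mm above the worktop) turning on an upright pivot at wedger x -50, y +36 mm. 0 = shut: it points to the wedger's +x, 1.5 mm above a seated cartridge. Grows anticlockwise from above: 1.57 = along wedger +y, stop at 1.75. Below about 1.3 it is in the cartridge's way. Starts at 0.9 to 1.7, stays where left; about 1 N at the knob turns it.
- latch_knob (a point): Middle of the top of the latch's upright red knob: a post 10 mm thick and 34 mm tall on the arm, 26 mm from the pivot; its top is 124.5 mm above the worktop. Pinch it from above and lead it round, or push it.
- wedge_blade: Cartridge to fit: green frame 64 (x) by 126 (y) by 14 mm (z), 54 mm opening crossed by three blades (six-pointed star), 150 g, flat on the worktop, right side up. Origin: middle of its underside, z up. Grasp across the 64 mm from above, at the middle of the long sides. Seated: origin at wedger x 0, y 0, z 70 mm, axes alike; it fits one way round only.
- wedge_blade_big_hole (a point): Middle of the big through hole (13.8 mm), at the frame's underside: cartridge x 0, y +48 mm. A white dot on the frame's top (x +20, y +52 mm) marks this end.
- wedge_blade_small_hole (a point): Middle of the small through hole (9.8 mm), at the frame's underside: cartridge x 0, y -48 mm.
- slice_blade: The other cartridge, to be left alone: the same frame in orange, with five parallel blades; origin and axes as for the green one. The two may lie in either's place.
- pusher: Pusher, 350 g, upright on its six green fingers (14 mm long, within 21 mm of the axis). Origin: middle of its underside, z up; half a turn about z makes no difference. Above them: green disc, 50 mm wide, to z 22; aluminium crossbar 26 (x) by 182 mm (y), z 22 to 40, with 11.8 mm bores at y +-78; black bar grip 24 (x) by 74 mm (y), z 67 to 93 mm: grasp it across 24 mm.
- pusher_home (a point): Where the pusher's origin is when its crossbar rests on the rubber stops: on the wedger's axis, 76 mm above the worktop (its fingers then reach 8 mm down between the star blades).
- white_wine: Bystander: a clear wine bottle, 75 mm thick, 305 mm tall, upright at the back; origin at its foot.
- jigger: Bystander: a steel spirit measure, 42 mm wide, 80 mm tall, upright at the back; origin at its foot.
- spice_jar: Bystander: a spice jar with a red cap, 45 mm thick, 106 mm tall, at the back; origin at its foot.
- lemon: Bystander: a lemon, 83 by 58 by 58 mm, at the back left; origin under its middle.
- corkscrew: Bystander: a black folding corkscrew, 31 by 112 by 11 mm, lying near the front edge; origin under its middle.
- shot_glass: Bystander: a shot glass, 47 mm wide, 58 mm tall, near the front edge; origin at its foot.

How it is judged:
On the way, in this order (a step that is already met when the one before it is completed fails the run):
1. the green star-blade cartridge is fully down on both dowel pins, big hole on big pin (distance between wedge_blade_big_hole and big_pin below 0.004 m and distance between wedge_blade_small_hole and small_pin below 0.004 m), for 0.2 s.
2. with the cartridge still seated, the latch is swung shut over it, before the pusher is on the rods (all of step 1 and value of joint latch below 0.12 rad and horizontal distance between pusher and pusher_home above 0.03 m), for 0.2 s.
3. the pusher is down on the rubber stops, square on both guide rods (distance between pusher and pusher_home below 0.004 m and angle between the y axis of pusher and the y axis of wedger, either way round below 0.05 rad), for 0.2 s.
At the end, for the whole second after the job is handed in: The green cartridge sits on its pins (each hole's middle within 4 mm of its own pin's foot), the latch is shut (below 0.12 rad), the pusher rests on the stops (origin within 4 mm of its home, within 0.05 rad of square and of upright), and all is at rest (all of step 1 and all of step 3 and value of joint latch below 0.12 rad and angle between pusher's own z axis and vertical below 0.05 rad and linear speed of each of pusher, wedge_blade below 0.01 m/s); the robot touches nothing.
It fails at once if the orange slicing cartridge is moved more than 30 mm (distance of slice_blade from where it was at the start of the episode above 0.03 m).
It fails at once if a bystander is knocked over or moved more than 30 mm (distance of any of white_wine, jigger, spice_jar, shot_glass, lemon, corkscrew from where it was at the start of the episode above 0.03 m or angle between any of white_wine, jigger, spice_jar, shot_glass's own z axis and vertical above 0.5 rad).
It fails at once if the cartridge or the pusher falls free of the fingers (faster than 0.5 m/s) ((contact force between the fingers and pusher below 0.1 N and linear speed of pusher above 0.5 m/s) or (contact force between the fingers and wedge_blade below 0.1 N and linear speed of wedge_blade above 0.5 m/s)).
It also fails if it takes over 72 s, if anything falls off the work surface, if the arm or the gripper's body presses on something with over 40 N, if the wrist force passes 120 N, or if a joint passes its speed limit or range.

## Working session

There is one attempt and no reset: what is moved stays moved. The work goes in short steps, Python scripts to look and compute and a tool call to move; the robot and the scene stay as the last step left them, time stands still between calls to the robot, and variables do not carry over. Pictures are saved under pics/ and viewed, at most 10 in all, crops included, and the job is handed in when it is done.

Besides the shell and the picture viewer there is one more tool, called after ">>>" as a command line: name --argument value ..., lists and objects as JSON in quotes. move_arm: Moves the arm, as the interface text tells. Its arguments: {"type":"object","properties":{"motion":{"type":"array","items":{"type":"object","properties":{"dx":{"type":"number"},"dy":{"type":"number"},"dz":{"type":"number"},"wx":{"type":"number"},"wy":{"type":"number"},"wz":{"type":"number"},"jaw":{"type":"number"}}}},"force":{"type":"number"}},"required":["motion"]}

```bash
mkdir -p pics
python3 - <<'E'
from plant import manip, cams
import cv2,numpy as np,json
for n in ("top","scene"):
    c=cams.camera(n); cv2.imwrite(f"pics/{n}0.png",c["pixels"][:,:,::-1]); print(n,np.round(c["intrinsics"],1).tolist(),np.round(c["pose"],4).tolist())
s=manip.read_state(); print(s, manip.grip_depth)
E
```

```text
top [[527.2, 0.0, 322.2], [0.0, 527.2, 234.5], [0.0, 0.0, 1.0]] [[0.0233, -0.9852, 0.1699, 0.3253], [-0.9995, -0.0267, -0.0177, 0.1555], [0.0219, -0.1694, -0.9853, 1.1301], [0.0, 0.0, 0.0, 1.0]]
scene [[509.2, 0.0, 313.4], [0.0, 509.2, 243.0], [0.0, 0.0, 1.0]] [[-0.5316, -0.6028, 0.595, -0.2299], [-0.8468, 0.3635, -0.3883, 0.6222], [0.0178, -0.7103, -0.7037, 0.9649], [0.0, 0.0, 0.0, 1.0]]
{'time_s': 0.1, 'joints': array([ 1.09320127,  0.62925818,  0.03846842,  1.51822818, -0.02702349,
        0.99631428, -0.02001817]), 'joint_vel': array([ 4.63321987e-04, -3.51987654e-03,  9.12524199e-04, -2.80876404e-03,
       -2.60765331e-03, -8.59076104e-04, -1.81195795e-05]), 'joint_efforts': array([ 2.21428905e-03, -5.64538693e+01,  1.22992281e+00, -1.93972653e+01,
        1.11422097e-02,  5.50464378e-03,  7.36784244e-06]), 'tool_pos': array([ 0.25997065, -0.5951546 ,  0.23049127]), 'orientation': array([-8.25812179e-04,  9.78882562e-01,  2.04421662e-01, -1.77929728e-04]), 'contact_force': array([0.08885375, 0.16809668, 0.00648684]), 'torque': array([-0.01100613,  0.02614819, -0.005467  ]), 'finger_force': 0.0, 'opening': 1.0020427598195567} 0.0187
```

View pics/top0.png

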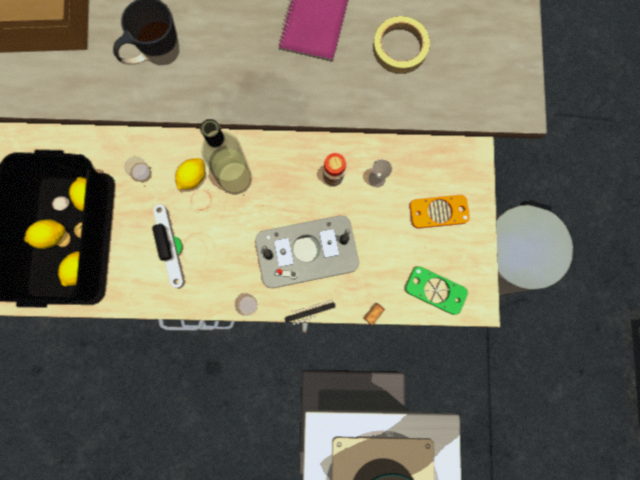

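View pics/scene0.png

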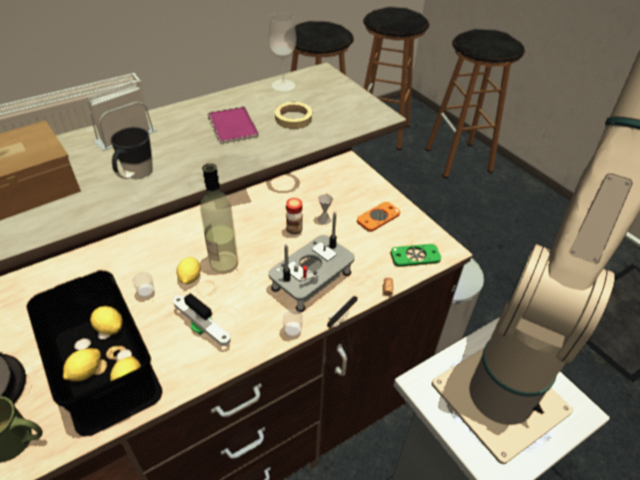

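The top picture shows the wedger at (306,250) with its red latch knob at (280,272), the green cartridge at (437,290), the orange one at (440,211) and the pusher at (168,247). The shot glass (246,304) and corkscrew (310,312) lie near the front edge. I'll measure with masks and enlarge the wedger.

```bash
cat > h.py <<'E'
from plant import manip, cams
import cv2,numpy as np
from scipy.spatial.transform import Rotation as R
def ray(c,uv,z):
    K=np.array(c["intrinsics"]);P=np.array(c["pose"])
    uv=np.atleast_2d(np.asarray(uv,float)); d=np.c_[uv,np.ones(len(uv))]@np.linalg.inv(K).T@P[:3,:3].T
    return P[:3,3]+d*((z-P[2,3])/d[:,2])[:,None]
def tri(cs,uvs):
    A=np.zeros((3,3));b=np.zeros(3)
    for c,uv in zip(cs,uvs):
        o=np.array(c["pose"])[:3,3];d=ray(c,uv,0)[0]-o;d/=np.linalg.norm(d);M=np.eye(3)-np.outer(d,d);A+=M;b+=M@o
    return np.linalg.solve(A,b)
def hsv(c): return cv2.cvtColor(np.ascontiguousarray(c["pixels"]),cv2.COLOR_RGB2HSV)
def blobs(m,amin=5):
    n,l,s,ce=cv2.connectedComponentsWithStats(m.astype(np.uint8)*255)
    return [(s[i],ce[i],l==i) for i in range(1,n) if s[i][4]>=amin]
def rect(c,m,z):
    "min area rect of a mask, on plane z, metric: centre, sides, angle of long side (deg)"
    cn=max(cv2.findContours(m.astype(np.uint8),cv2.RETR_EXTERNAL,cv2.CHAIN_APPROX_NONE)[0],key=cv2.contourArea)[:,0]
    p=ray(c,cn,z)[:,:2]; b=cv2.boxPoints(cv2.minAreaRect((p*1000).astype(np.float32)))/1000
    e=[b[1]-b[0],b[2]-b[1]]; e=sorted(e,key=np.linalg.norm); a=np.degrees(np.arctan2(e[1][1],e[1][0]))%180
    return b.mean(0),np.linalg.norm(e[0]),np.linalg.norm(e[1]),a
def tool():
    s=manip.read_state();q=s["orientation"];return np.array(s["tool_pos"]),R.from_quat([q[1],q[2],q[3],q[0]])
def yaw():  # world angle (deg) of tool y axis
    y=tool()[1].apply([0,1,0]);return np.degrees(np.arctan2(y[1],y[0]))
E
python3 - <<'E'
from h import *
c=cams.camera("top");H=hsv(c);px=c["pixels"]
h,s,v=H[...,0],H[...,1],H[...,2]
g=(h>45)&(h<80)&(s>120)&(v>80)
for st,ce,m in blobs(g,30): print("green",st,ce,[np.round(x,4) for x in rect(c,m,.014)])
w=(s<60)&(v>190)
for st,ce,m in blobs(w,3):
    if 140<ce[0]<480 and 170<ce[1]<320: print("white",st,ce)
r=((h<6)|(h>174))&(s>150)&(v>90)
for st,ce,m in blobs(r,3): print("red",st,ce)
cv2.imwrite("pics/crop1.png",np.vstack([np.hstack([cv2.resize(px[205:295,245:370],None,fx=4,fy=4,interpolation=2)[:,:,::-1],cv2.resize(px[195:294,145:195],(182,360))[:,:,::-1]]),np.zeros((4,682,3),np.uint8),np.hstack([cv2.resize(px[260:320,400:475],(300,236))[:,:,::-1],cv2.resize(px[260:295,260:350],(382,236))[:,:,::-1]])]))
E
```

```text
green [174 237   8  17  81] [177.81481481 244.50617284] [array([0.4879, 0.4414], dtype=float32), np.float32(0.0117), np.float32(0.0364), np.float32(17.6616)]
green [ 406  267   61   47 1135] [436.93920705 290.54801762] [array([ 0.405 , -0.1088], dtype=float32), np.float32(0.0632), np.float32(0.125), np.float32(65.9161)]
white [378 173   3   3   7] [378.71428571 174.        ]
white [449 185   8   4  18] [451.72222222 186.22222222]
white [163 189   2   2   3] [163.66666667 189.66666667]
white [367 192   3   2   4] [367.75 192.5 ]
white [254 200   6   3  10] [256.2 200.8]
white [279 203   6   2   8] [281.25  203.625]
white [146 204   4   2   7] [147.71428571 204.57142857]
white [153 204  19  36 247] [161.02834008 216.7854251 ]
white [247 206   4   3  11] [248.36363636 206.90909091]
white [242 209   3   2   4] [242.75 209.5 ]
white [225 212   3   2   4] [226.   212.25]
white [251 213   7   3  16] [254.6875 214.1875]
white [264 212  10   3  14] [268.42857143 213.28571429]
white [239 216   7   7  29] [241.79310345 218.72413793]
white [464 216   3   3   7] [464.71428571 217.        ]
white 
[... 2573 characters left out ...]
296   3   3   6] [348.83333333 296.83333333]
white [433 296   2   4   4] [433.5 297.5]
white [322 301   9   3   9] [326. 302.]
white [255 304   3   3   6] [256.16666667 305.33333333]
white [464 305  23  12  94] [477.32978723 309.        ]
white [303 307   5   3   7] [305.14285714 308.14285714]
white [424 306   3   2   3] [425.         306.66666667]
white [293 311   2   2   4] [293.5 311.5]
white [251 312   3   2   3] [252.         312.33333333]
white [243 315   5   2   8] [245.375 315.625]
white [443 315   3   2   4] [444.   315.75]
white [306 316  11   5  21] [311.0952381  317.76190476]
red [325 167  19   9  43] [333.6744186 171.8372093]
red [277 269   5   5  19] [279.15789474 270.84210526]
```

View pics/crop1.png

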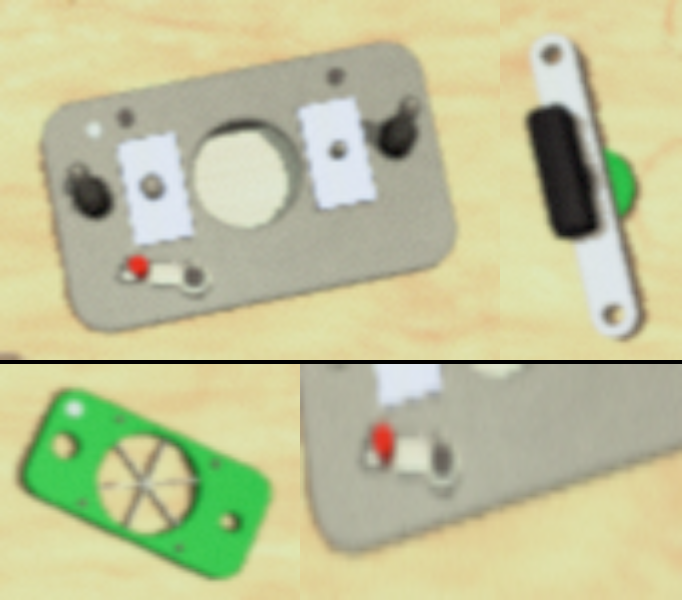

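Run:
```python
from h import *
c=cams.camera("top");H=hsv(c);h,s,v=[H[...,i] for i in range(3)]
w=(s<60)&(v>190); L={}
for st,ce,m in blobs(w,300):
    if 230<ce[1]<260 and 270<ce[0]<350: print(st,[np.round(x,4) for x in rect(c,m,.07)])
big=np.r_[rect(c,[m for st,ce,m in blobs(w,300) if abs(ce[0]-283)<2][0],.07)[0]]
sm=np.r_[rect(c,[m for st,ce,m in blobs(w,300) if abs(ce[0]-329)<2][0],.07)[0]]
d=big-sm; psi=np.degrees(np.arctan2(-d[0],d[1])); o=(big+sm)/2; print("wedger",o,"yaw",psi,"dist",np.linalg.norm(d))
Rw=R.from_euler('z',psi,degrees=True).as_matrix()[:2,:2]
dot=ray(c,(268.1,237),.062)[0,:2]; print("dot in wedger",Rw.T@(dot-o))
deck=(s<50)&(v>100)&(v<190)
bl=[b for b in blobs(cv2.morphologyEx(deck.astype(np.uint8),2,np.ones((3,3))),1500)]
for st,ce,m in bl: print("deck?",st,[np.round(x,4) for x in rect(c,m,.062)])
kn=ray(c,(279.16,270.84),.1215)[0,:2]; piv=o+Rw@[-.050,.036]; k=Rw.T@(kn-piv); print("knob",kn,"piv",piv,"r",np.linalg.norm(k),"ang",np.arctan2(k[1],k[0]))
a,b=ray(c,(159,209.8),.04)[0,:2],ray(c,(176,281.6),.04)[0,:2]; d=a-b
print("pusher",(a+b)/2,"len",np.linalg.norm(d),"y-axis angle",np.degrees(np.arctan2(d[1],d[0])))
print("green dot",ray(c,(418.1,270.9),.014)[0], "yaw tool y",yaw())
for st,ce,m in blobs(((h>8)&(h<16)&(s>200)&(v>200)),200): print("orange",ce,rect(c,m,.014))
```

```text
[320 229  19  28 360] [array([0.4915, 0.1229], dtype=float32), np.float32(0.0308), np.float32(0.0532), np.float32(12.2794)]
[274 238  20  28 369] [array([0.4703, 0.2148], dtype=float32), np.float32(0.0312), np.float32(0.0534), np.float32(13.0335)]
[293 238  24  24 447] [array([0.4763, 0.1717], dtype=float32), np.float32(0.0467), np.float32(0.0471), np.float32(1.5423)]
wedger [0.48092622 0.16888633] yaw 13.018263 dist 0.09431852
dot in wedger [0.03740921 0.07160638]
deck? [ 496  205   77   84 5290] [array([ 0.4969, -0.3028], dtype=float32), np.float32(0.1576), np.float32(0.1739), np.float32(179.6861)]
deck? [ 256  216  103   72 3893] [array([0.4749, 0.1672], dtype=float32), np.float32(0.1192), np.float32(0.1984), np.float32(102.7575)]
deck? [ 364  414   96   41 1802] [array([ 0.1241, -0.046 ], dtype=float32), np.float32(0.0742), np.float32(0.1846), np.float32(88.802)]
knob [0.42634173 0.2181717 ] piv [0.42410188 0.19269799] r 0.025571989302888867 ang 1.2558825067033663
pusher [0.48177719 0.4569643 ] len 0.1565661885724911 y-axis angle 17.10517904866573
green dot [ 0.44453696 -0.07080502  0.014     ] yaw tool y -66.40378457437895
```

```bash
cat >> h.py <<'E'
def plan(p,th,n,start=None,ths=None):
    "rows (n) from the pose now to p with tool y at world angle th (deg); straight line, tool down"
    p0=tool()[0] if start is None else np.array(start,float); t0=yaw() if ths is None else ths
    dt=(th-t0+180)%360-180; st=(np.array(p)-p0)/n
    print("dyaw %.1f -> wz/row %.2f"%(dt,-dt/n), "dist/row cm",round(np.linalg.norm(st)*100,2))
    for i in range(n):
        a=np.radians(t0+dt*i/n); y=np.array([np.cos(a),np.sin(a)]); x=np.array([-y[1],y[0]])
        print(i,"dx %.2f dy %.2f dz %.2f"%(100*st[:2]@x,100*st[:2]@y,-100*st[2]))
E
python3 - <<'E'
from h import *
plan([.43,-.14,.25],-24.1,12,[.26,-.596,.231],-66.4)
E
```

```text
dyaw 42.3 -> wz/row -3.53 dist/row cm 4.06
0 dx 2.82 dy -2.92 dz -0.16
1 dx 2.99 dy -2.74 dz -0.16
2 dx 3.16 dy -2.55 dz -0.16
3 dx 3.31 dy -2.35 dz -0.16
4 dx 3.44 dy -2.14 dz -0.16
5 dx 3.57 dy -1.92 dz -0.16
6 dx 3.68 dy -1.70 dz -0.16
7 dx 3.78 dy -1.47 dz -0.16
8 dx 3.86 dy -1.24 dz -0.16
9 dx 3.93 dy -1.00 dz -0.16
10 dx 3.98 dy -0.75 dz -0.16
11 dx 4.02 dy -0.51 dz -0.16
```

>>> move_arm --motion '[{"dx": 2.8,"dy": -2.9,"dz": -0.2,"wz": -3.5},{"dx": 3.0,"dy": -2.7,"dz": -0.2,"wz": -3.5},{"dx": 3.2,"dy": -2.5,"dz": -0.2,"wz": -3.5},{"dx": 3.3,"dy": -2.3,"dz": -0.2,"wz": -3.5},{"dx": 3.4,"dy": -2.1,"dz": -0.2,"wz": -3.5}]'

```text
invalid input
```

>>> move_arm --motion '[{"dx": 3.6,"dy": -1.9,"dz": -0.2,"wz": -3.5},{"dx": 3.7,"dy": -1.7,"dz": -0.2,"wz": -3.5},{"dx": 3.8,"dy": -1.5,"dz": -0.2,"wz": -3.5},{"dx": 3.9,"dy": -1.2,"dz": -0.2,"wz": -3.5},{"dx": 3.9,"dy": -1.0,"dz": -0.1,"wz": -3.5}]'

```text
invalid input
```

>>> move_arm --motion '[{"dx": 4.0,"dy": -0.8,"dz": -0.1,"wz": -3.5},{"dx": 4.0,"dy": -0.5,"dz": 0,"wz": -3.5},{"dx": 0},{"dx": 0}]'

```text
invalid input
```

Run:
```python
from h import *
c=cams.camera("wrist");cv2.imwrite("pics/w1.png",c["pixels"][:,:,::-1]);t,q=tool();print(t,yaw())
print(np.round(c["pose"],3).tolist())
H=hsv(c);h,s,v=[H[...,i] for i in range(3)]
g=(h>45)&(h<80)&(s>120)&(v>60)
for st,ce,m in blobs(g,500): print(st,ce,rect(c,m,.014))
plan([.46,.15,.25],103,10)
```

```text
[ 0.26009462 -0.59541616  0.23089213] -66.40733814424163
[[0.401, -0.869, -0.29, 0.334], [-0.916, -0.38, -0.126, -0.563], [-0.001, 0.316, -0.949, 0.373], [0.0, 0.0, 0.0, 1.0]]
dyaw 169.4 -> wz/row -16.94 dist/row cm 7.72
0 dx 4.82 dy -6.03 dz -0.19
1 dx 6.36 dy -4.37 dz -0.19
2 dx 7.36 dy -2.32 dz -0.19
3 dx 7.72 dy -0.08 dz -0.19
4 dx 7.40 dy 2.17 dz -0.19
5 dx 6.45 dy 4.24 dz -0.19
6 dx 4.93 dy 5.93 dz -0.19
7 dx 2.99 dy 7.11 dz -0.19
8 dx 0.79 dy 7.68 dz -0.19
9 dx -1.48 dy 7.57 dz -0.19
```

View pics/w1.png

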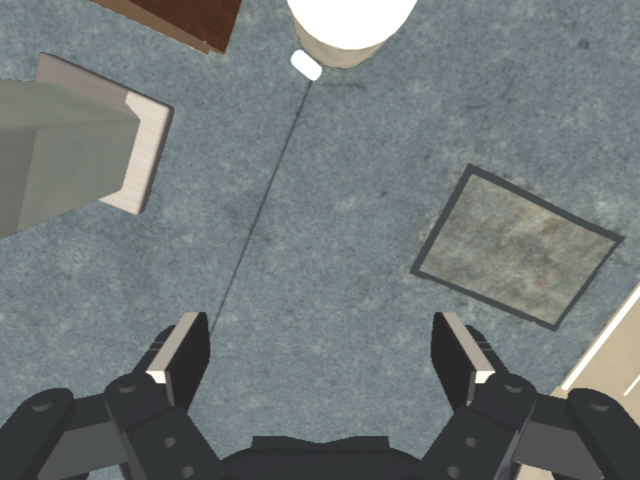

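The arm has not moved: the picture shows only floor, with the finger tips at (180,345) and (455,345). All three calls were refused, so I'll try full rows.

>>> move_arm --motion '[{"dx": 2.8,"dy": -2.9,"dz": -0.2,"wx": 0,"wy": 0,"wz": -3.5,"jaw": 1},{"dx": 3.0,"dy": -2.7,"dz": -0.2,"wx": 0,"wy": 0,"wz": -3.5,"jaw": 1},{"dx": 3.2,"dy": -2.5,"dz": -0.2,"wx": 0,"wy": 0,"wz": -3.5,"jaw": 1},{"dx": 3.3,"dy": -2.3,"dz": -0.2,"wx": 0,"wy": 0,"wz": -3.5,"jaw": 1},{"dx": 3.4,"dy": -2.1,"dz": -0.2,"wx": 0,"wy": 0,"wz": -3.5,"jaw": 1}]' --force 40

```text
time_s: 0.75
tool_pos: [0.3325, -0.4058, 0.2414]
orientation: [0.0, 0.936, 0.352, 0.0]
contact_force: [0.7, -0.3, -1.0]
opening: 0.998
finger_force: 0.0
```

>>> move_arm --motion '[{"dx": 3.6,"dy": -1.9,"dz": -0.2,"wx": 0,"wy": 0,"wz": -3.5,"jaw": 1},{"dx": 3.7,"dy": -1.7,"dz": -0.2,"wx": 0,"wy": 0,"wz": -3.5,"jaw": 1},{"dx": 3.8,"dy": -1.5,"dz": -0.2,"wx": 0,"wy": 0,"wz": -3.5,"jaw": 1},{"dx": 3.9,"dy": -1.2,"dz": -0.2,"wx": 0,"wy": 0,"wz": -3.5,"jaw": 1},{"dx": 3.9,"dy": -1.0,"dz": -0.2,"wx": 0,"wy": 0,"wz": -3.5,"jaw": 1}]'

```text
time_s: 1.25
tool_pos: [0.4047, -0.2158, 0.2516]
orientation: [0.0, 0.872, 0.49, 0.0]
contact_force: [1.2, 0.0, 0.1]
opening: 1.0
finger_force: 0.0
```

>>> move_arm --motion '[{"dx": 4.0,"dy": -0.8,"dz": -0.2,"wx": 0,"wy": 0,"wz": -3.5,"jaw": 1},{"dx": 4.0,"dy": -0.5,"dz": 0,"wx": 0,"wy": 0,"wz": -3.5,"jaw": 1},{"dx": 0,"dy": 0,"dz": 0,"wx": 0,"wy": 0,"wz": 0,"jaw": 1},{"dx": 0,"dy": 0,"dz": 0,"wx": 0,"wy": 0,"wz": 0,"jaw": 1}]'

```text
time_s: 1.65
tool_pos: [0.4327, -0.1407, 0.2534]
orientation: [0.0, 0.84, 0.543, -0.0]
contact_force: [-1.4, -0.4, -0.3]
opening: 1.001
finger_force: 0.0
```

Run:
```python
from h import *
c=cams.camera("wrist");cv2.imwrite("pics/w2.png",c["pixels"][:,:,::-1]);t,q=tool();print(t,yaw())
H=hsv(c);h,s,v=[H[...,i] for i in range(3)]
g=(h>45)&(h<80)&(s>120)&(v>60)
for st,ce,m in blobs(g,500): print(st,ce,rect(c,m,.014))
plan([.44,.15,.25],103,16)
```

```text
[ 0.43231667 -0.14191864  0.25331237] -24.43543577581022
[ 248  114   67  126 5303] [282.06977183 176.0603432 ] (array([ 0.40479648, -0.11270379], dtype=float32), np.float32(0.06289929), np.float32(0.12385679), np.float32(65.71709))
dyaw 127.4 -> wz/row -7.96 dist/row cm 1.83
0 dx 1.68 dy -0.71 dz 0.02
1 dx 1.76 dy -0.47 dz 0.02
2 dx 1.81 dy -0.22 dz 0.02
3 dx 1.82 dy 0.03 dz 0.02
4 dx 1.80 dy 0.28 dz 0.02
5 dx 1.75 dy 0.53 dz 0.02
6 dx 1.66 dy 0.77 dz 0.02
7 dx 1.53 dy 0.99 dz 0.02
8 dx 1.38 dy 1.19 dz 0.02
9 dx 1.20 dy 1.37 dz 0.02
10 dx 1.00 dy 1.53 dz 0.02
11 dx 0.78 dy 1.65 dz 0.02
12 dx 0.54 dy 1.74 dz 0.02
13 dx 0.30 dy 1.80 dz 0.02
14 dx 0.05 dy 1.82 dz 0.02
15 dx -0.21 dy 1.81 dz 0.02
```

View pics/w2.png

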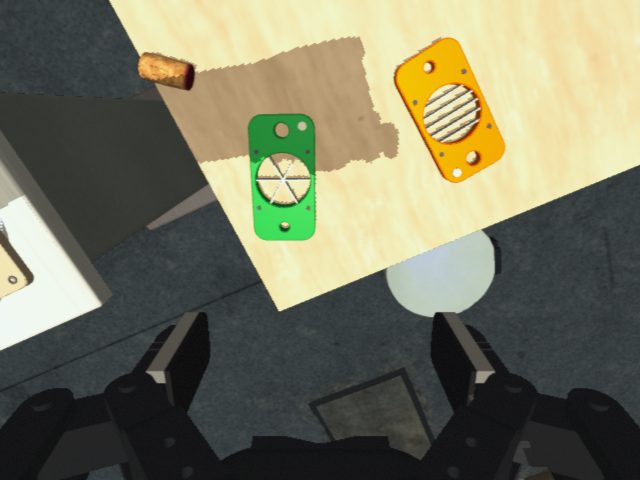

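The wrist picture shows the green cartridge at (282,176) with its white dot at (302,126), matching the top measurement, and the orange one at (452,110). Next is the latch.

Run:
```python
from h import *
plan([.451,.213,.25],-77,10)
```

```text
dyaw -52.6 -> wz/row 5.26 dist/row cm 3.55
0 dx 3.31 dy -1.30 dz 0.03
1 dx 3.18 dy -1.60 dz 0.03
2 dx 3.02 dy -1.88 dz 0.03
3 dx 2.83 dy -2.15 dz 0.03
4 dx 2.62 dy -2.40 dz 0.03
5 dx 2.39 dy -2.63 dz 0.03
6 dx 2.14 dy -2.84 dz 0.03
7 dx 1.87 dy -3.02 dz 0.03
8 dx 1.59 dy -3.18 dz 0.03
9 dx 1.29 dy -3.31 dz 0.03
```

>>> move_arm --motion '[{"dx": 3.3,"dy": -1.3,"dz": 0,"wx": 0,"wy": 0,"wz": 5.3,"jaw": 1},{"dx": 3.2,"dy": -1.6,"dz": 0,"wx": 0,"wy": 0,"wz": 5.3,"jaw": 1},{"dx": 3.0,"dy": -1.9,"dz": 0,"wx": 0,"wy": 0,"wz": 5.3,"jaw": 1},{"dx": 2.8,"dy": -2.2,"dz": 0,"wx": 0,"wy": 0,"wz": 5.3,"jaw": 1},{"dx": 2.6,"dy": -2.4,"dz": 0,"wx": 0,"wy": 0,"wz": 5.3,"jaw": 1}]'

```text
time_s: 2.2
tool_pos: [0.4411, 0.0355, 0.2533]
orientation: [0.0, 0.944, 0.331, -0.0]
contact_force: [0.6, 0.1, -0.1]
opening: 0.999
finger_force: 0.0
```

>>> move_arm --motion '[{"dx": 2.4,"dy": -2.6,"dz": 0,"wx": 0,"wy": 0,"wz": 5.2,"jaw": 0},{"dx": 2.1,"dy": -2.8,"dz": 0,"wx": 0,"wy": 0,"wz": 5.2,"jaw": 0},{"dx": 1.9,"dy": -3.0,"dz": 0,"wx": 0,"wy": 0,"wz": 5.2,"jaw": 0},{"dx": 1.6,"dy": -3.2,"dz": 0,"wx": 0,"wy": 0,"wz": 5.2,"jaw": 0},{"dx": 1.3,"dy": -3.3,"dz": 0,"wx": 0,"wy": 0,"wz": 5.2,"jaw": 0}]'

```text
time_s: 2.7
tool_pos: [0.4521, 0.2125, 0.2532]
orientation: [0.0, 0.994, 0.11, 0.0]
contact_force: [0.6, -0.3, 0.1]
opening: 0.142
finger_force: 0.0
```

>>> move_arm --motion '[{"dx": 0,"dy": 0,"dz": 0,"wx": 0,"wy": 0,"wz": 0,"jaw": 0},{"dx": 0,"dy": 0,"dz": 0,"wx": 0,"wy": 0,"wz": 0,"jaw": 0}]'

```text
time_s: 2.9
tool_pos: [0.4516, 0.2121, 0.253]
orientation: [0.001, 0.993, 0.114, -0.0]
contact_force: [0.2, -0.5, -0.9]
opening: -0.001
finger_force: 0.0
```

Run:
```python
from h import *
c=cams.camera("wrist");cv2.imwrite("pics/w3.png",c["pixels"][:,:,::-1]);t,q=tool();print(t,yaw())
H=hsv(c);h,s,v=[H[...,i] for i in range(3)]
for st,ce,m in blobs((s<60)&(v>190),200): print("white",st,ce,rect(c,m,.07))
for st,ce,m in blobs(((h<6)|(h>174))&(s>150)&(v>60),15): print("red",st,ce,ray(c,ce,.11),ray(c,ce,.1245))
```

```text
[0.4517033  0.21105545 0.25304058] -77.01761095431131
white [   0    0   94  206 4027] [ 52.43158679 107.02806059] (array([0.47542608, 0.45473963], dtype=float32), np.float32(0.06770338), np.float32(0.15564823), np.float32(17.088602))
white [132   0  36  12 257] [149.13618677   5.48249027] (array([0.5722909 , 0.36878896], dtype=float32), np.float32(0.007120924), np.float32(0.025825063), np.float32(98.513))
white [ 82  48  56  24 410] [106.4804878   58.20731707] (array([0.528933  , 0.39508307], dtype=float32), np.float32(0.008336741), np.float32(0.04191616), np.float32(90.24646))
white [236  58  52  20 416] [256.60096154  65.38221154] (array([0.55171955, 0.2824052 ], dtype=float32), np.float32(0.012371353), np.float32(0.040074352), np.float32(114.45316))
white [530  58  34  18 263] [544.62737643  66.01520913] (array([0.5999644 , 0.06627661], dtype=float32), np.float32(0.0073102624), np.float32(0.02871156), np.float32(87.01122))
white [ 157   66   64   34 1155] [185.64069264  84.        ] (array([0.5234544 , 0.33433682], dtype=float32), np.float32(0.020916075), np.float32(0.047823146),
[... 1355 characters left out ...]
859], dtype=float32), np.float32(0.014446301), np.float32(0.03492657), np.float32(73.209915))
white [316 192  28  27 564] [330.80673759 206.40957447] (array([0.45510763, 0.20420858], dtype=float32), np.float32(0.02253934), np.float32(0.023049481), np.float32(106.81349))
white [216 253  33  23 542] [230.50738007 264.31365314] (array([0.3823893, 0.2772555], dtype=float32), np.float32(0.0214933), np.float32(0.028824579), np.float32(103.06391))
red [503   0  43   9 263] [522.42205323   3.07604563] [[0.62322365 0.11729913 0.11      ]] [[0.61852158 0.12305386 0.1245    ]]
red [302 238  12  23 237] [307.83966245 249.25316456] [[0.42652619 0.21557787 0.11      ]] [[0.43182883 0.2163338  0.1245    ]]
```

View pics/w3.png

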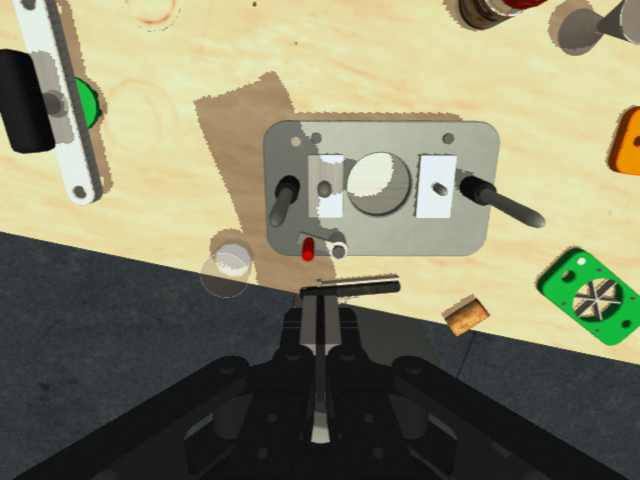

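The wrist picture shows the wedger with its rods at (290,183) and (475,187), the knob at (308,250), and the pivot at (338,243). The latch stands a little short of sideways. I'll lower the shut fingers beside the knob and push it outward.

>>> move_arm --motion '[{"dx": 0,"dy": 0,"dz": 4,"wx": 0,"wy": 0,"wz": 0,"jaw": 0},{"dx": 0,"dy": 0,"dz": 4,"wx": 0,"wy": 0,"wz": 0,"jaw": 0},{"dx": 0,"dy": 0,"dz": 3,"wx": 0,"wy": 0,"wz": 0,"jaw": 0},{"dx": 0,"dy": 0,"dz": 2,"wx": 0,"wy": 0,"wz": 0,"jaw": 0},{"dx": 0,"dy": 0,"dz": 0.9,"wx": 0,"wy": 0,"wz": 0,"jaw": 0}]'

```text
time_s: 3.45
tool_pos: [0.4508, 0.21, 0.1126]
orientation: [0.001, 0.994, 0.112, -0.002]
contact_force: [-0.7, -0.2, -0.1]
opening: -0.001
finger_force: 0.0
```

>>> move_arm --motion '[{"dx": -0.4,"dy": 0,"dz": 0,"wx": 0,"wy": 0,"wz": 0,"jaw": 0},{"dx": -0.4,"dy": 0,"dz": 0,"wx": 0,"wy": 0,"wz": 0,"jaw": 0},{"dx": -0.4,"dy": 0,"dz": 0,"wx": 0,"wy": 0,"wz": 0,"jaw": 0},{"dx": -0.4,"dy": 0,"dz": 0,"wx": 0,"wy": 0,"wz": 0,"jaw": 0},{"dx": -0.1,"dy": 0,"dz": 0,"wx": 0,"wy": 0,"wz": 0,"jaw": 0}]'

```text
time_s: 3.95
tool_pos: [0.435, 0.2093, 0.1152]
orientation: [-0.0, 0.993, 0.114, 0.001]
contact_force: [1.0, -0.4, 0.6]
opening: -0.003
finger_force: 0.6
```

>>> move_arm --motion '[{"dx": 0.6,"dy": 0,"dz": 0,"wx": 0,"wy": 0,"wz": 0,"jaw": 0},{"dx": 0.3,"dy": 0,"dz": -4,"wx": 0,"wy": 0,"wz": 0,"jaw": 0},{"dx": 0,"dy": 0,"dz": -5,"wx": 0,"wy": 0,"wz": 0,"jaw": 0},{"dx": 0,"dy": 0,"dz": -4,"wx": 0,"wy": 0,"wz": 0,"jaw": 0.5},{"dx": 0,"dy": 0,"dz": 0,"wx": 0,"wy": 0,"wz": 0,"jaw": 1}]'

```text
time_s: 4.45
tool_pos: [0.4468, 0.213, 0.2496]
orientation: [-0.002, 0.993, 0.114, 0.005]
contact_force: [0.7, 0.7, 0.3]
opening: 0.331
finger_force: 0.0
```

Run:
```python
from h import *
c=cams.camera("wrist");t,q=tool();print(t,yaw())
H=hsv(c);h,s,v=[H[...,i] for i in range(3)]
o=np.array([.4807,.167]);Rw=R.from_euler('z',13,degrees=True).as_matrix()[:2,:2]
for st,ce,m in blobs(((h<6)|(h>174))&(s>150)&(v>60),15):
  if ce[1]>100:
    k=Rw.T@(ray(c,ce,.1095)[0,:2]-o)-[-.05,.036];print(st,k,np.arctan2(k[1],k[0]))
plan([.4045,-.1107,.15],-24.1,10)
```

```text
[0.44523056 0.2120484  0.24699556] -76.91314394686746
[303 245  13  24 244] [0.00014242 0.02481253] 1.5650566234113443
dyaw 52.8 -> wz/row -5.28 dist/row cm 3.39
0 dx -1.13 dy 3.05 dz 0.97
1 dx -1.40 dy 2.93 dz 0.97
2 dx -1.67 dy 2.79 dz 0.97
3 dx -1.92 dy 2.63 dz 0.97
4 dx -2.15 dy 2.44 dz 0.97
5 dx -2.37 dy 2.23 dz 0.97
6 dx -2.56 dy 2.00 dz 0.97
7 dx -2.74 dy 1.76 dz 0.97
8 dx -2.89 dy 1.50 dz 0.97
9 dx -3.01 dy 1.23 dz 0.97
```

>>> move_arm --motion '[{"dx": -1.1,"dy": 3.1,"dz": 0,"wx": 0,"wy": 0,"wz": -5.3,"jaw": 1},{"dx": -1.4,"dy": 2.9,"dz": 0,"wx": 0,"wy": 0,"wz": -5.3,"jaw": 1},{"dx": -1.7,"dy": 2.8,"dz": 0,"wx": 0,"wy": 0,"wz": -5.3,"jaw": 1},{"dx": -1.9,"dy": 2.6,"dz": 0,"wx": 0,"wy": 0,"wz": -5.3,"jaw": 1},{"dx": -2.2,"dy": 2.4,"dz": 0,"wx": 0,"wy": 0,"wz": -5.3,"jaw": 1}]'

```text
time_s: 5.0
tool_pos: [0.4215, 0.0485, 0.2431]
orientation: [-0.0, 0.94, 0.341, -0.002]
contact_force: [-0.1, 0.6, 0.3]
opening: 1.004
finger_force: 0.0
```

>>> move_arm --motion '[{"dx": -2.4,"dy": 2.2,"dz": 1,"wx": 0,"wy": 0,"wz": -5.3,"jaw": 1},{"dx": -2.6,"dy": 2.0,"dz": 2,"wx": 0,"wy": 0,"wz": -5.3,"jaw": 1},{"dx": -2.7,"dy": 1.8,"dz": 2,"wx": 0,"wy": 0,"wz": -5.3,"jaw": 1},{"dx": -2.9,"dy": 1.5,"dz": 2.5,"wx": 0,"wy": 0,"wz": -5.3,"jaw": 1},{"dx": -3.0,"dy": 1.2,"dz": 2.2,"wx": 0,"wy": 0,"wz": -5.3,"jaw": 1}]'

```text
time_s: 5.5
tool_pos: [0.4008, -0.1125, 0.1454]
orientation: [-0.001, 0.837, 0.547, -0.001]
contact_force: [0.6, -0.1, 0.1]
opening: 0.998
finger_force: 0.0
```

>>> move_arm --motion '[{"dx": 0,"dy": 0,"dz": 0,"wx": 0,"wy": 0,"wz": 0,"jaw": 1},{"dx": 0,"dy": 0,"dz": 0,"wx": 0,"wy": 0,"wz": 0,"jaw": 1},{"dx": 0,"dy": 0,"dz": 0,"wx": 0,"wy": 0,"wz": 0,"jaw": 1}]'

```text
time_s: 5.8
tool_pos: [0.4024, -0.1106, 0.1472]
orientation: [-0.0, 0.838, 0.546, 0.0]
contact_force: [0.2, -0.5, 0.2]
opening: 0.998
finger_force: 0.0
```

Run:
```python
from h import *
c=cams.camera("wrist");t,q=tool();print(t,yaw())
H=hsv(c);h,s,v=[H[...,i] for i in range(3)]
g=(h>45)&(h<80)&(s>120)&(v>60)
for st,ce,m in blobs(g,500):
  r=rect(c,m,.014); print(st,ce,r); plan([*r[0],.03],r[3]-90,4)
```

```text
[ 0.40265451 -0.11040966  0.14750752] -23.817569718664036
[ 280  138   90  163 9375] [323.87776 218.16704] (array([ 0.4049603 , -0.11232071], dtype=float32), np.float32(0.063008286), np.float32(0.12467615), np.float32(66.01156))
dyaw -0.2 -> wz/row 0.04 dist/row cm 2.94
0 dx -0.02 dy 0.07 dz 2.94
1 dx -0.02 dy 0.07 dz 2.94
2 dx -0.02 dy 0.07 dz 2.94
3 dx -0.02 dy 0.07 dz 2.94
```

>>> move_arm --motion '[{"dx": -0.1,"dy": 0.3,"dz": 4,"wx": 0,"wy": 0,"wz": 0,"jaw": 1},{"dx": 0,"dy": 0,"dz": 4,"wx": 0,"wy": 0,"wz": 0,"jaw": 1},{"dx": 0,"dy": 0,"dz": 3,"wx": 0,"wy": 0,"wz": 0,"jaw": 1},{"dx": 0,"dy": 0,"dz": 2,"wx": 0,"wy": 0,"wz": 0,"jaw": 1},{"dx": 0,"dy": 0,"dz": 1,"wx": 0,"wy": 0,"wz": 0,"jaw": 1}]'

```text
time_s: 6.35
tool_pos: [0.4029, -0.115, 0.0258]
orientation: [0.001, 0.837, 0.547, -0.005]
contact_force: [0.9, -0.1, -0.2]
opening: 1.003
finger_force: 0.0
```

>>> move_arm --motion '[{"dx": 0,"dy": 0,"dz": 0.5,"wx": 0,"wy": 0,"wz": 0,"jaw": 1},{"dx": 0,"dy": 0,"dz": 0.5,"wx": 0,"wy": 0,"wz": 0,"jaw": 1},{"dx": 0,"dy": 0,"dz": 0,"wx": 0,"wy": 0,"wz": 0,"jaw": 1}]'

```text
time_s: 6.65
tool_pos: [0.4028, -0.1155, 0.0164]
orientation: [0.001, 0.838, 0.546, -0.005]
contact_force: [0.0, -0.2, -1.0]
opening: 0.998
finger_force: 0.0
```

Run:
```python
from h import *
s=manip.read_state();print(np.round(s["joints"],3),s["tool_pos"],yaw(),tool()[1].apply([0,0,1]))
```

```text
[ 0.402  0.76  -0.287  2.285  1.036  0.238 -1.248] [ 0.40283092 -0.11548043  0.01636453] -23.771672909633253 [-0.0068053  -0.00700203 -0.99995233]
```

>>> move_arm --motion '[{"dx": 0,"dy": 0,"dz": 0.5,"wx": 0,"wy": 0,"wz": 0,"jaw": 1},{"dx": 0,"dy": 0,"dz": 0,"wx": 0,"wy": 0,"wz": 0,"jaw": 1}]'

```text
time_s: 6.85
tool_pos: [0.4027, -0.1159, 0.0116]
orientation: [0.001, 0.838, 0.546, -0.005]
contact_force: [0.4, 0.6, 0.6]
opening: 0.998
finger_force: 0.0
```

>>> move_arm --motion '[{"dx": 0.3,"dy": 0,"dz": 0.5,"wx": 0,"wy": 0,"wz": 0,"jaw": 1},{"dx": 0.2,"dy": 0,"dz": 0.5,"wx": 0,"wy": 0,"wz": 0,"jaw": 1},{"dx": 0,"dy": 0,"dz": 0.3,"wx": 0,"wy": 0,"wz": 0,"jaw": 1},{"dx": 0,"dy": 0,"dz": 0,"wx": 0,"wy": 0,"wz": 0,"jaw": 1}]'

```text
time_s: 7.25
tool_pos: [0.4045, -0.1117, -0.0014]
orientation: [0.001, 0.838, 0.546, -0.005]
contact_force: [0.9, 1.0, -0.3]
opening: 1.002
finger_force: 0.0
```

>>> move_arm --motion '[{"dx": 0,"dy": 0,"dz": 0.3,"wx": 0,"wy": 0,"wz": 0,"jaw": 1},{"dx": 0,"dy": 0,"dz": 0,"wx": 0,"wy": 0,"wz": 0,"jaw": 0.5},{"dx": 0,"dy": 0,"dz": 0,"wx": 0,"wy": 0,"wz": 0,"jaw": 0.5},{"dx": 0,"dy": 0,"dz": 0,"wx": 0,"wy": 0,"wz": 0,"jaw": 0.5}]' --force 50

```text
time_s: 7.65
tool_pos: [0.4044, -0.112, -0.004]
orientation: [0.001, 0.838, 0.546, -0.005]
contact_force: [0.3, 1.2, 5.6]
opening: 0.735
finger_force: 54.2
```

>>> move_arm --motion '[{"dx": 0,"dy": 0,"dz": -0.5,"wx": 0,"wy": 0,"wz": 0,"jaw": 0.5},{"dx": 0,"dy": 0,"dz": -1.5,"wx": 0,"wy": 0,"wz": 0,"jaw": 0.5},{"dx": 0,"dy": 0,"dz": -3,"wx": 0,"wy": 0,"wz": 0,"jaw": 0.5},{"dx": 0,"dy": 0,"dz": -4,"wx": 0,"wy": 0,"wz": 0,"jaw": 0.5},{"dx": 0,"dy": 0,"dz": -4,"wx": 0,"wy": 0,"wz": 0,"jaw": 0.5}]'

```text
time_s: 8.15
tool_pos: [0.404, -0.1106, 0.1266]
orientation: [-0.0, 0.838, 0.546, -0.006]
contact_force: [1.3, -0.9, -3.2]
opening: 0.734
finger_force: 55.8
```

Run:
```python
from h import *
s=manip.read_state();print(np.round(s["joints"],3),s["tool_pos"],yaw(),tool()[1].apply([0,0,1]),s["finger_force"],s["opening"])
c=cams.camera("wrist");cv2.imwrite("pics/w4.png",c["pixels"][:,:,::-1])
plan([.4807,.167,.24],13,10)
```

```text
[ 0.706  0.594 -0.739  2.217  0.74   0.604 -1.004] [ 0.40398841 -0.11055724  0.12663091] -23.85058182571614 [-0.00951979 -0.00583785 -0.99993764] 55.76383888721466 0.7343956022083071
dyaw 36.8 -> wz/row -3.68 dist/row cm 3.07
0 dx 2.84 dy -0.45 dz -1.09
1 dx 2.86 dy -0.26 dz -1.09
2 dx 2.87 dy -0.08 dz -1.09
3 dx 2.87 dy 0.11 dz -1.09
4 dx 2.86 dy 0.29 dz -1.09
5 dx 2.83 dy 0.47 dz -1.09
6 dx 2.80 dy 0.65 dz -1.09
7 dx 2.75 dy 0.83 dz -1.09
8 dx 2.69 dy 1.01 dz -1.09
9 dx 2.62 dy 1.18 dz -1.09
```

View pics/w4.png

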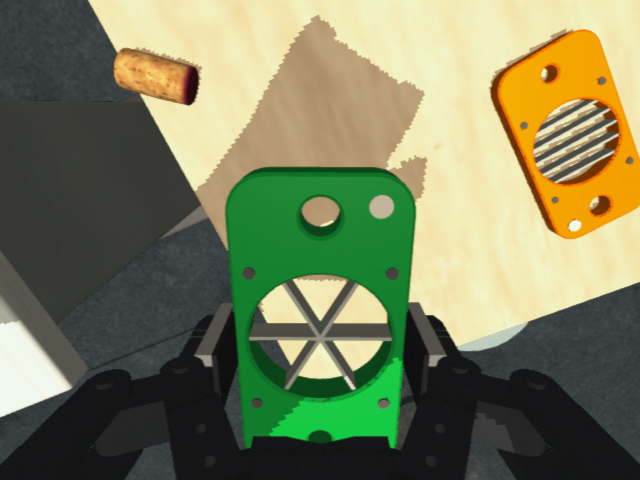

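The picture shows the green cartridge held level between the pads at mid-length, with its big hole at (321,211) and white dot at (382,207). Now to the wedger.

>>> move_arm --motion '[{"dx": 1.8,"dy": -0.3,"dz": -2.2,"wx": 0,"wy": 0,"wz": -3.7,"jaw": 0.5},{"dx": 2.8,"dy": -0.3,"dz": -2.5,"wx": 0,"wy": 0,"wz": -3.7,"jaw": 0.5},{"dx": 2.9,"dy": -0.1,"dz": -2.5,"wx": 0,"wy": 0,"wz": -3.7,"jaw": 0.5},{"dx": 2.9,"dy": 0.1,"dz": -2.2,"wx": 0,"wy": 0,"wz": -3.7,"jaw": 0.5},{"dx": 2.9,"dy": 0.3,"dz": -1,"wx": 0,"wy": 0,"wz": -3.7,"jaw": 0.5}]'

```text
time_s: 8.7
tool_pos: [0.4398, 0.0203, 0.23]
orientation: [0.001, 0.739, 0.674, -0.004]
contact_force: [0.8, 0.4, -1.9]
opening: 0.734
finger_force: 55.8
```

>>> move_arm --motion '[{"dx": 2.8,"dy": 0.5,"dz": 0,"wx": 0,"wy": 0,"wz": -3.7,"jaw": 0.5},{"dx": 2.8,"dy": 0.7,"dz": 0,"wx": 0,"wy": 0,"wz": -3.7,"jaw": 0.5},{"dx": 2.8,"dy": 0.8,"dz": 0,"wx": 0,"wy": 0,"wz": -3.7,"jaw": 0.5},{"dx": 2.7,"dy": 1.0,"dz": 0,"wx": 0,"wy": 0,"wz": -3.7,"jaw": 0.5},{"dx": 2.6,"dy": 1.1,"dz": 0,"wx": 0,"wy": 0,"wz": -3.6,"jaw": 0.5}]'

```text
time_s: 9.2
tool_pos: [0.4752, 0.1587, 0.2267]
orientation: [-0.001, 0.621, 0.784, -0.006]
contact_force: [-0.4, -0.1, -1.7]
opening: 0.731
finger_force: 55.8
```

>>> move_arm --motion '[{"dx": 0.9,"dy": 0.4,"dz": 0,"wx": 0,"wy": 0,"wz": 0,"jaw": 0.5},{"dx": 0,"dy": 0,"dz": 0,"wx": 0,"wy": 0,"wz": 0,"jaw": 0.5},{"dx": 0,"dy": 0,"dz": 0,"wx": 0,"wy": 0,"wz": 0,"jaw": 0.5}]'

```text
time_s: 9.5
tool_pos: [0.4769, 0.1659, 0.2264]
orientation: [-0.0, 0.623, 0.782, -0.006]
contact_force: [0.6, -0.5, -1.3]
opening: 0.736
finger_force: 55.8
```

Run:
```python
from h import *
s=manip.read_state();print(np.round(s["joints"],3),yaw(),tool()[1].apply([0,0,1]))
plan([.4807,.167,.2],13,1)
c=cams.camera("wrist");H=hsv(c);h,s,v=[H[...,i] for i in range(3)]
g=(h>45)&(h<80)&(s>120)&(v>60);t=tool()[0]
for st,ce,m in blobs(g,2000):
  r=rect(c,m,t[2]+.018); print(st,r, t)
cv2.imwrite("pics/w5.png",c["pixels"][:,:,::-1])
```

```text
[ 0.266  0.616 -1.023  1.894  0.626  1.007 -0.812] 12.949263249622737 [-0.00853616 -0.00938365 -0.99991954]
dyaw 0.1 -> wz/row -0.05 dist/row cm 2.67
0 dx 0.03 dy 0.39 dz 2.64
[  225   167   191   282 33090] (array([0.47565797, 0.1714306 ], dtype=float32), np.float32(0.06332145), np.float32(0.11598622), np.float32(103.20826)) [0.47709278 0.1654992  0.22642604]
```

View pics/w5.png

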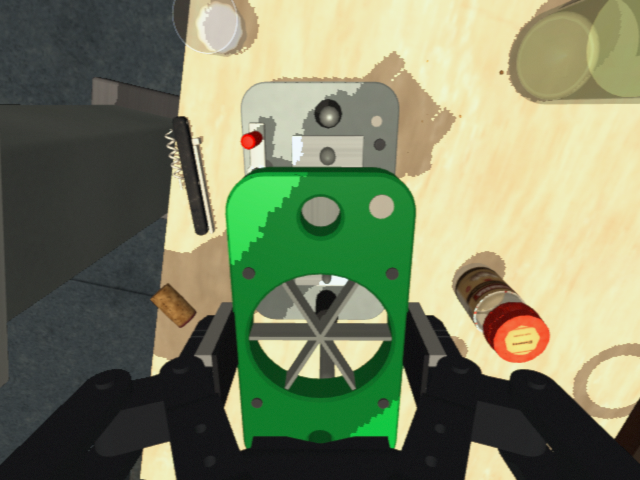

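The picture shows the held cartridge above the wedger. The big pin's nose is at (328,157), the left rod's tip at (328,113), and the knob (250,140) is clear to the side.

Run:
```python
from h import *
c=cams.camera("wrist");H=hsv(c);h,s,v=[H[...,i] for i in range(3)]
t=tool()[0];a=np.radians(13);M=np.array([[np.cos(a),np.sin(a)],[-np.sin(a),np.cos(a)]]) # world->wedger axes
rel=lambda p:np.round((M@(p[:2]-t[:2]))*1000,1)
zt=t[2]+.018
g=(h>45)&(h<80)&(s>120)&(v>60)
m=max(blobs(g,2000),key=lambda b:b[0][4])[2]
cn=max(cv2.findContours(m.astype(np.uint8),0,1)[0],key=cv2.contourArea)[:,0]
P=np.array([rel(p) for p in ray(c,cn,zt)]);print("frame rel x",P[:,0].min(),P[:,0].max(),"far y",P[:,1].max())
w=(s<80)&(v>120)
for st,ce,_ in blobs(w[190:225,365:400],30): print("dot",rel(ray(c,ce+[365,190],zt)[0]),"exp (20,52)")
gray=cv2.cvtColor(c["pixels"],cv2.COLOR_RGB2GRAY)
hole=~g; 
for st,ce,_ in blobs(hole[180:245,285:355],100): print("hole",st,ce+[285,180],rel(ray(c,ce+[285,180],zt)[0]))
print("pin nose",rel(ray(c,(328,156),.090)[0]),"exp hole (0,48)"," rodtip",rel(ray(c,(328,113),.178)[0]))
for st,ce,m in blobs(((h<6)|(h>174))&(s>150)&(v>60),15):
  print("red",ce,rel(ray(c,ce,.118)[0]))
crop=c["pixels"][60:240,240:400]; cv2.imwrite("pics/w5c.png",cv2.resize(crop,None,fx=3.3,fy=3.3,interpolation=2)[:,:,::-1])
```

```text
frame rel x -31.8 31.5 far y 63.7
dot [20. 51.] exp (20,52)
hole [ 16  16  39  31 912] [320.19078947 211.15789474] [ 0.  49.3]
pin nose [ 4.1 48.2] exp hole (0,48)  rodtip [ 3.1 78.8]
red [250.61029412 138.99264706] [-44.9  62.2]
red [504.119 318.021] [133.1 -65.1]
```

View pics/w5c.png

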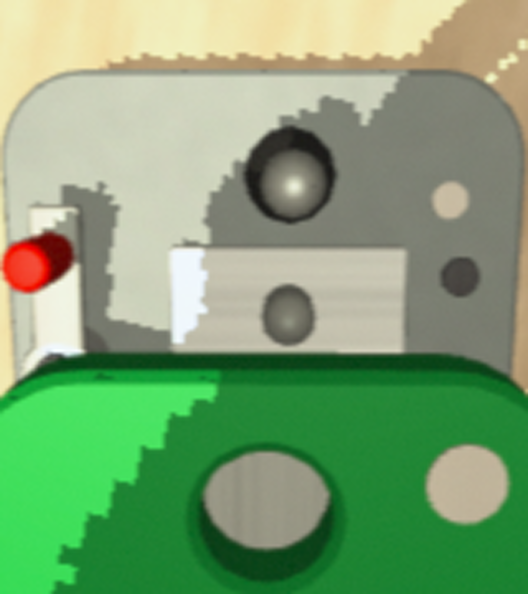

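>>> move_arm --motion '[{"dx": 0,"dy": 0.4,"dz": 1,"wx": -0.4,"wy": 0,"wz": 0,"jaw": 0.5},{"dx": 0,"dy": 0,"dz": 3,"wx": 0,"wy": 0,"wz": 0,"jaw": 0.5},{"dx": 0.1,"dy": 0,"dz": 3,"wx": 0,"wy": 0,"wz": 0,"jaw": 0.5},{"dx": 0,"dy": 0,"dz": 3,"wx": 0,"wy": 0,"wz": 0,"jaw": 0.5},{"dx": 0,"dy": 0.1,"dz": 1.8,"wx": 0,"wy": 0,"wz": 0,"jaw": 0.5}]'

```text
time_s: 10.1
tool_pos: [0.481, 0.167, 0.1061]
orientation: [0.001, 0.623, 0.782, -0.004]
contact_force: [-0.1, -0.3, -1.7]
opening: 0.733
finger_force: 55.7
```

>>> move_arm --motion '[{"dx": 0,"dy": 0,"dz": 0,"wx": 0,"wy": 0,"wz": 0,"jaw": 0.5},{"dx": 0,"dy": 0,"dz": 0,"wx": 0,"wy": 0,"wz": 0,"jaw": 0.5}]'

```text
time_s: 10.3
tool_pos: [0.4821, 0.1686, 0.1087]
orientation: [0.001, 0.623, 0.783, -0.002]
contact_force: [-0.3, 0.1, -0.1]
opening: 0.732
finger_force: 55.8
```

Run:
```python
from h import *
for i in range(3): print(tool()[0],yaw(),tool()[1].apply([0,0,1]))
plan([.4807,.1663,.105],13,1)
c=cams.camera("wrist");cv2.imwrite("pics/w6.png",c["pixels"][:,:,::-1])
```

```text
[0.48212176 0.16856033 0.10870828] 12.982916591326658 [-8.85883468e-04 -5.53908114e-03 -9.99984267e-01]
[0.48212176 0.16856033 0.10870828] 12.982916591326658 [-8.85883468e-04 -5.53908114e-03 -9.99984267e-01]
[0.48212176 0.16856033 0.10870828] 12.982916591326658 [-8.85883468e-04 -5.53908114e-03 -9.99984267e-01]
dyaw 0.0 -> wz/row -0.02 dist/row cm 0.46
0 dx -0.19 dy -0.19 dz 0.37
```

View pics/w6.png

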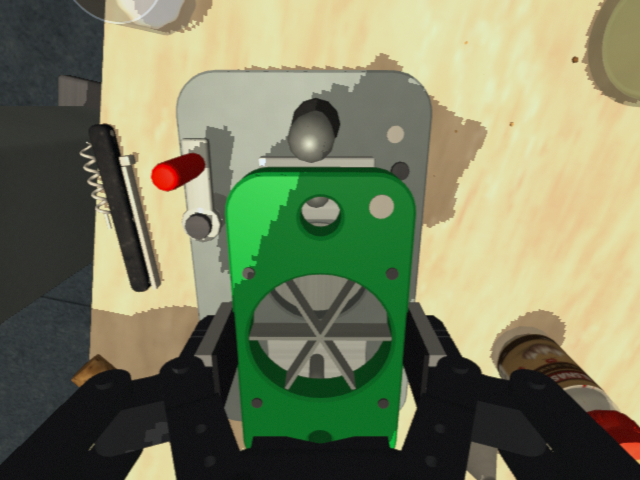

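The picture shows the pin's nose just appearing at the far rim of the big hole, (317,200), with the rod tip at (313,145). I'll compute the offset.

Run:
```python
from h import *
c=cams.camera("wrist");H=hsv(c);h,s,v=[H[...,i] for i in range(3)];px=c["pixels"]
t=tool()[0];a=np.radians(13);M=np.array([[np.cos(a),np.sin(a)],[-np.sin(a),np.cos(a)]])
rel=lambda uv,z:np.round((M@(ray(c,uv,z)[0,:2]-t[:2]))*1000,1)
zt=t[2]+.018
print(t,"rod tip",rel((312.5,140),.176),"pin",rel((317,199),.089))
for st,ce,m in blobs(((h<6)|(h>174))&(s>150)&(v>60),15): print("red",ce,rel(ce,.11))
w=(s<80)&(v>120)
for st,ce,_ in blobs(w[190:225,365:400],30): print("dot",rel(ce+[365,190],zt))
print("deck dot",rel((395.5,134),.062),"exp (37,72)", "pivot",rel((199,226),.09))
# deck side edges at row 120
row=(s[110]<70);x=np.where(row)[0];x=x[(x>160)&(x<450)];print(x.min(),x.max(),rel((x.min(),110),.062),rel((x.max(),110),.062))
for u,vv in((290,185),): 
    cv2.imwrite("pics/w6c.png",cv2.resize(px[85:245,240:400],None,fx=3.6,fy=3.6,interpolation=2)[:,:,::-1])
```

```text
[0.48277627 0.16907743 0.10966995] rod tip [-1.8 75.8] pin [-1.7 44.2]
red [176.29923077 171.66076923] [-52.7  59.2]
red [616.60205033 425.80801491] [136.2 -57.6]
dot [19.6 50.8]
deck dot [35.3 69.3] exp (37,72) pivot [-53.   32.4]
175 429 [-67.7  80.1] [50.1 80.1]
```

View pics/w6c.png

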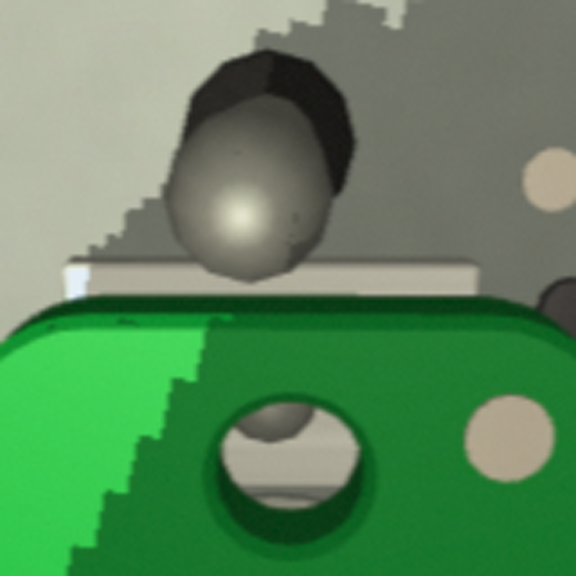

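>>> move_arm --motion '[{"dx": -0.2,"dy": -0.2,"dz": 0,"wx": 0,"wy": 0,"wz": 0,"jaw": 0.5},{"dx": 0,"dy": 0,"dz": 0,"wx": 0,"wy": 0,"wz": 0,"jaw": 0.5},{"dx": 0,"dy": 0,"dz": 0,"wx": 0,"wy": 0,"wz": 0,"jaw": 0.5},{"dx": 0,"dy": 0,"dz": 0,"wx": 0,"wy": 0,"wz": 0,"jaw": 0.5}]'

```text
time_s: 10.8
tool_pos: [0.4808, 0.1664, 0.109]
orientation: [0.002, 0.623, 0.783, -0.002]
contact_force: [0.2, -0.2, -1.1]
opening: 0.732
finger_force: 55.8
```

```bash
cat > rel.py <<'E'
from h import *
c=cams.camera("wrist");H=hsv(c);h,s,v=[H[...,i] for i in range(3)];px=c["pixels"]
t,q=tool();a=np.radians(13);M=np.array([[np.cos(a),np.sin(a)],[-np.sin(a),np.cos(a)]])
rel=lambda uv,z:np.round((M@(ray(c,uv,z)[0,:2]-t[:2]))*1000,1)
print(t,q.apply([0,0,1]),yaw())
w=(s<80)&(v>120)
for st,ce,_ in blobs(w[190:225,365:400],30): print("cart dot",rel(ce+[365,190],t[2]+.018),"(20,52)")
# deck dot: bright warm small disc on the grey deck
d=(v>140)&(s>30)&(s<100)&(h>5)&(h<25)
for st,ce,_ in blobs(d,40):
    if 60<st[4]<600 and st[2]<30 and st[3]<30 and 340<ce[0]<450 and 60<ce[1]<190: print("deck dot",ce,st,rel(ce,.062),"(37,72)")
for st,ce,m in blobs(((h<6)|(h>174))&(s>150)&(v>60),15):
    if ce[0]<300: print("red",ce,rel(ce,.11))
d=(v<75)&(s<90)
for st,ce,_ in blobs(d,100):
    if 350<ce[0]<450 and 100<ce[1]<220 and st[2]<40: print("dark hole",ce,st,rel(ce,.062))
E
python3 rel.py
```

```text
[0.4807332  0.16640875 0.10894083] [-8.32113489e-05 -5.60004888e-03 -9.99984316e-01] 13.00676650259923
cart dot [19.9 50.7] (20,52)
deck dot [398.78389831 129.88559322] [391 122  17  17 236] [36.9 71.3] (37,72)
red [181.58658346 165.96177847] [-50.1  61.4]
dark hole [403.05882353 166.65441176] [394 158  19  19 272] [40.1 54.1]
```

>>> move_arm --motion '[{"dx": 0.05,"dy": 0,"dz": 0.6,"wx": 0,"wy": 0,"wz": 0,"jaw": 0.5},{"dx": 0,"dy": 0,"dz": 0.7,"wx": 0,"wy": 0,"wz": 0,"jaw": 0.5},{"dx": 0,"dy": 0,"dz": 0.6,"wx": 0,"wy": 0,"wz": 0,"jaw": 0.5},{"dx": 0,"dy": 0,"dz": 0.6,"wx": 0,"wy": 0,"wz": 0,"jaw": 0.5},{"dx": 0,"dy": 0,"dz": 0,"wx": 0,"wy": 0,"wz": 0,"jaw": 0.5}]'

```text
time_s: 11.35
tool_pos: [0.4798, 0.1664, 0.0827]
orientation: [0.001, 0.622, 0.783, -0.003]
contact_force: [-0.3, -0.5, -1.8]
opening: 0.733
finger_force: 55.8
```

>>> move_arm --motion '[{"dx": 0,"dy": 0,"dz": 0.5,"wx": 0,"wy": 0,"wz": 0,"jaw": 0.5},{"dx": 0,"dy": 0,"dz": 0.4,"wx": 0,"wy": 0,"wz": 0,"jaw": 0.5},{"dx": 0,"dy": 0,"dz": 0.3,"wx": 0,"wy": 0,"wz": 0,"jaw": 0.5},{"dx": 0,"dy": 0,"dz": 0,"wx": 0,"wy": 0,"wz": 0,"jaw": 0.5}]'

```text
time_s: 11.75
tool_pos: [0.4802, 0.1665, 0.0713]
orientation: [0.001, 0.622, 0.783, -0.003]
contact_force: [-0.7, 0.8, -2.0]
opening: 0.731
finger_force: 55.8
```

>>> move_arm --motion '[{"dx": 0,"dy": 0,"dz": 0.2,"wx": 0,"wy": 0,"wz": 0,"jaw": 0.5},{"dx": 0,"dy": 0,"dz": 0.2,"wx": 0,"wy": 0,"wz": 0,"jaw": 0.5},{"dx": 0,"dy": 0,"dz": 0.15,"wx": 0,"wy": 0,"wz": 0,"jaw": 0.5},{"dx": 0,"dy": 0,"dz": 0,"wx": 0,"wy": 0,"wz": 0,"jaw": 0.5}]'

```text
time_s: 12.15
tool_pos: [0.4805, 0.1666, 0.0663]
orientation: [0.002, 0.622, 0.783, -0.002]
contact_force: [0.1, -0.6, -1.6]
opening: 0.731
finger_force: 55.9
```

>>> move_arm --motion '[{"dx": 0,"dy": 0,"dz": 0.1,"wx": 0,"wy": 0,"wz": 0,"jaw": 0.5},{"dx": 0,"dy": 0,"dz": 0.1,"wx": 0,"wy": 0,"wz": 0,"jaw": 0.5},{"dx": 0,"dy": 0,"dz": 0,"wx": 0,"wy": 0,"wz": 0,"jaw": 0.5}]'

```text
time_s: 12.45
tool_pos: [0.4805, 0.1666, 0.066]
orientation: [0.003, 0.622, 0.783, -0.002]
contact_force: [-3.4, -2.6, 19.1]
opening: 0.735
finger_force: 58.0
```

>>> move_arm --motion '[{"dx": 0,"dy": 0,"dz": -0.1,"wx": 0,"wy": 0,"wz": 0,"jaw": 0.5},{"dx": 0,"dy": 0,"dz": 0,"wx": 0,"wy": 0,"wz": 0,"jaw": 1},{"dx": 0,"dy": 0,"dz": 0,"wx": 0,"wy": 0,"wz": 0,"jaw": 1},{"dx": 0,"dy": 0,"dz": 0,"wx": 0,"wy": 0,"wz": 0,"jaw": 1}]'

```text
time_s: 12.85
tool_pos: [0.4805, 0.1667, 0.0651]
orientation: [0.001, 0.622, 0.783, -0.002]
contact_force: [0.5, -0.3, -0.2]
opening: 0.999
finger_force: 0.0
```

>>> move_arm --motion '[{"dx": 0,"dy": 0,"dz": -1,"wx": 0,"wy": 0,"wz": 0,"jaw": 1},{"dx": 0,"dy": 0,"dz": -3,"wx": 0,"wy": 0,"wz": 0,"jaw": 1},{"dx": 0,"dy": 0,"dz": -4,"wx": 0,"wy": 0,"wz": 0,"jaw": 1},{"dx": 0,"dy": 0,"dz": -5,"wx": 0,"wy": 0,"wz": 0,"jaw": 1},{"dx": 0,"dy": 0,"dz": -4,"wx": 0,"wy": 0,"wz": 0,"jaw": 0}]'

```text
time_s: 13.35
tool_pos: [0.4804, 0.1683, 0.2382]
orientation: [0.002, 0.622, 0.783, -0.002]
contact_force: [1.0, 0.8, 0.1]
opening: 0.857
finger_force: 0.0
```

>>> move_arm --motion '[{"dx": 0,"dy": 0,"dz": 0,"wx": 0,"wy": 0,"wz": 0,"jaw": 0},{"dx": 0,"dy": 0,"dz": 0,"wx": 0,"wy": 0,"wz": 0,"jaw": 0},{"dx": 0,"dy": 0,"dz": 0,"wx": 0,"wy": 0,"wz": 0,"jaw": 0}]'

```text
time_s: 13.65
tool_pos: [0.4799, 0.1668, 0.2345]
orientation: [0.001, 0.622, 0.783, -0.003]
contact_force: [-0.3, 0.9, -0.9]
opening: 0.331
finger_force: 0.0
```

Run:
```python
from h import *
o=np.array([.4807,.1665]);Rw=R.from_euler('z',13,degrees=True).as_matrix()[:2,:2]
for n in("top","wrist"):
  c=cams.camera(n);H=hsv(c);h,s,v=[H[...,i] for i in range(3)]
  g=(h>45)&(h<80)&(s>100)&(v>50)
  oo=np.array([.4809,.1689]) if n=="top" else o
  for st,ce,m in blobs(g,300):
    for z in(.084,): 
      r=rect(c,m,z);print(n,"green",r[0],r[1:],Rw.T@(r[0]-oo))
  for st,ce,m in blobs(((h<6)|(h>174))&(s>150)&(v>60),12):
    z=.1215 if n=="top" else .11
    k=Rw.T@(ray(c,ce,z)[0,:2]-oo)-[-.05,.036]
    if np.linalg.norm(k)<.04: print("knob",k,np.arctan2(k[1],k[0]))
print(tool()[0],yaw(),tool()[1].apply([0,0,1]), o+Rw@[-.026,.062+.02], o+Rw@[-.026,.03])
```

```text
top green [0.4722749  0.20436803] (np.float32(0.050803825), np.float32(0.06390248), np.float32(13.055057)) [-0.00042547  0.03649921]
top green [0.4765177  0.12439086] (np.float32(0.040116556), np.float32(0.04048954), np.float32(1.4119745)) [-0.01428235 -0.04238258]
knob [-0.0001305  0.0253623] 1.5759416547978875
wrist green [0.48061797 0.1661531 ] (np.float32(0.06333338), np.float32(0.12544432), np.float32(102.86249)) [-0.00015796 -0.00031955]
knob [8.66894961e-05 2.53003604e-02] 1.5673699267134322
[0.47976934 0.16701857 0.23404465] 13.025049329619591 [-0.002953   -0.00663646 -0.99997362] [0.43692039 0.24054962] [0.44861785 0.18988237]
```

The cartridge is seated: the wrist view puts its centre within 0.5 mm of the wedger's axis and its size fits the seated height. Next I'll push the knob shut along the diagonal with the shut fingers.

Run:
```python
from h import *
plan([.3986,.2314,.20],-32,6)
```

```text
dyaw -45.0 -> wz/row 7.50 dist/row cm 1.82
0 dx 1.35 dy -1.08 dz 0.57
1 dx 1.20 dy -1.24 dz 0.57
2 dx 1.03 dy -1.39 dz 0.57
3 dx 0.84 dy -1.51 dz 0.57
4 dx 0.63 dy -1.61 dz 0.57
5 dx 0.42 dy -1.68 dz 0.57
```

>>> move_arm --motion '[{"dx": 1.4,"dy": -1.1,"dz": 0,"wx": 0,"wy": 0,"wz": 7.5,"jaw": 0},{"dx": 1.2,"dy": -1.2,"dz": 0,"wx": 0,"wy": 0,"wz": 7.5,"jaw": 0},{"dx": 1.0,"dy": -1.4,"dz": 0.5,"wx": 0,"wy": 0,"wz": 7.5,"jaw": 0},{"dx": 0.8,"dy": -1.5,"dz": 1,"wx": 0,"wy": 0,"wz": 7.5,"jaw": 0},{"dx": 0.6,"dy": -1.6,"dz": 1,"wx": 0,"wy": 0,"wz": 7.5,"jaw": 0}]'

```text
time_s: 14.25
tool_pos: [0.4118, 0.2208, 0.2088]
orientation: [0.002, 0.842, 0.539, -0.003]
contact_force: [0.2, 0.4, -0.1]
opening: -0.003
finger_force: 0.0
```

>>> move_arm --motion '[{"dx": 0.4,"dy": -1.7,"dz": 1,"wx": 0,"wy": 0,"wz": 7.5,"jaw": 0},{"dx": 0,"dy": 0,"dz": 0,"wx": 0,"wy": 0,"wz": 0,"jaw": 0},{"dx": 0,"dy": 0,"dz": 0,"wx": 0,"wy": 0,"wz": 0,"jaw": 0}]'

```text
time_s: 14.55
tool_pos: [0.3989, 0.2311, 0.1995]
orientation: [0.003, 0.874, 0.487, -0.002]
contact_force: [0.4, 0.7, -0.6]
opening: 0.003
finger_force: 0.0
```

Run:
```python
from h import *
print(yaw(),tool()[1].apply([0,0,1]))
plan([.3986,.2314,.112],-32,1)
```

```text
-31.75418292336817 [-0.00146579 -0.00672446 -0.99997632]
dyaw -0.2 -> wz/row 0.25 dist/row cm 8.75
0 dx 0.01 dy -0.04 dz 8.75
```

Descend 8.7 cm, then push 4.4 cm along tool +y.

>>> move_arm --motion '[{"dx": 0,"dy": 0,"dz": 3,"wx": 0,"wy": 0,"wz": 0,"jaw": 0},{"dx": 0,"dy": 0,"dz": 3,"wx": 0,"wy": 0,"wz": 0,"jaw": 0},{"dx": 0,"dy": 0,"dz": 2,"wx": 0,"wy": 0,"wz": 0,"jaw": 0},{"dx": 0,"dy": 0,"dz": 0.7,"wx": 0,"wy": 0,"wz": 0,"jaw": 0},{"dx": 0,"dy": 0,"dz": 0,"wx": 0,"wy": 0,"wz": 0,"jaw": 0}]'

```text
time_s: 15.05
tool_pos: [0.3993, 0.2302, 0.1123]
orientation: [0.002, 0.874, 0.485, -0.002]
contact_force: [-0.4, 0.1, -0.0]
opening: 0.001
finger_force: 0.0
```

>>> move_arm --motion '[{"dx": 0,"dy": 0.6,"dz": 0,"wx": 0,"wy": 0,"wz": 0,"jaw": 0},{"dx": 0,"dy": 0.6,"dz": 0,"wx": 0,"wy": 0,"wz": 0,"jaw": 0},{"dx": 0,"dy": 0.6,"dz": 0,"wx": 0,"wy": 0,"wz": 0,"jaw": 0},{"dx": 0,"dy": 0.6,"dz": 0,"wx": 0,"wy": 0,"wz": 0,"jaw": 0},{"dx": 0,"dy": 0.6,"dz": 0,"wx": 0,"wy": 0,"wz": 0,"jaw": 0}]'

```text
time_s: 15.55
tool_pos: [0.4256, 0.2149, 0.1137]
orientation: [0.002, 0.875, 0.485, -0.001]
contact_force: [-1.2, 2.3, 0.9]
opening: 0.006
finger_force: 1.0
```

>>> move_arm --motion '[{"dx": 0,"dy": 0.4,"dz": 0,"wx": 0,"wy": 0,"wz": 0,"jaw": 0},{"dx": 0,"dy": 0.4,"dz": 0,"wx": 0,"wy": 0,"wz": 0,"jaw": 0},{"dx": 0,"dy": 0.3,"dz": 0,"wx": 0,"wy": 0,"wz": 0,"jaw": 0},{"dx": 0,"dy": 0,"dz": 0,"wx": 0,"wy": 0,"wz": 0,"jaw": 0}]'

```text
time_s: 15.95
tool_pos: [0.4334, 0.2079, 0.1127]
orientation: [0.003, 0.875, 0.485, -0.003]
contact_force: [-2.1, 0.5, 0.8]
opening: -0.002
finger_force: 0.5
```

```bash
cat > knob.py <<'E'
from h import *
Rw=R.from_euler('z',13,degrees=True).as_matrix()[:2,:2]
for n,oo,z in(("top",[.4809,.1689],.1215),("wrist",[.4807,.1665],.11)):
  c=cams.camera(n);H=hsv(c);h,s,v=[H[...,i] for i in range(3)]
  for st,ce,m in blobs(((h<6)|(h>174))&(s>150)&(v>60),5):
    k=Rw.T@(ray(c,ce,z)[0,:2]-oo)-[-.05,.036]
    if np.linalg.norm(k)<.06: print(n,st,"knob",k,np.arctan2(k[1],k[0]))
print(tool()[0],Rw.T@(tool()[0][:2]-[.4807,.1665]))
E
python3 knob.py
```

```text
wrist [349 292  28  48 802] knob [0.02503922 0.00062237] 0.02485087761751795
[0.43387596 0.20872386 0.11283417] [-0.03612564  0.05167478]
```

>>> move_arm --motion '[{"dx": 0,"dy": 0.2,"dz": 0,"wx": 0,"wy": 0,"wz": 0,"jaw": 0},{"dx": 0,"dy": 0,"dz": 0,"wx": 0,"wy": 0,"wz": 0,"jaw": 0},{"dx": 0,"dy": 0,"dz": 0,"wx": 0,"wy": 0,"wz": 0,"jaw": 0}]'

```text
time_s: 16.35
tool_pos: [0.4352, 0.2079, 0.1129]
orientation: [0.002, 0.875, 0.485, -0.002]
contact_force: [-1.9, -0.3, -0.4]
opening: -0.003
finger_force: 1.0
```

>>> move_arm --motion '[{"dx": 0,"dy": -1,"dz": 0,"wx": 0,"wy": 0,"wz": 0,"jaw": 0},{"dx": 0,"dy": -1,"dz": -3,"wx": 0,"wy": 0,"wz": 0,"jaw": 0},{"dx": 0,"dy": 0,"dz": -5,"wx": 0,"wy": 0,"wz": 0,"jaw": 0.5},{"dx": 0,"dy": 0,"dz": -4,"wx": 0,"wy": 0,"wz": 0,"jaw": 0.5},{"dx": 0,"dy": 0,"dz": -3,"wx": 0,"wy": 0,"wz": 0,"jaw": 0.5}]'

```text
time_s: 16.85
tool_pos: [0.419, 0.2209, 0.2657]
orientation: [0.002, 0.874, 0.485, 0.0]
contact_force: [0.3, -0.5, -0.5]
opening: 0.495
finger_force: 0.0
```

```bash
python3 knob.py
python3 - <<'E'
from h import *
plan([.482,.4545,.26],107.1,18)
E
```

```text
wrist [358 213  13  21 185] knob [0.02567791 0.0012618 ] 0.04909999895201503
[0.42069558 0.2219634  0.26695948] [-0.04598996  0.06753994]
dyaw 139.1 -> wz/row -7.73 dist/row cm 1.34
0 dx 1.28 dy -0.40 dz 0.04
1 dx 1.32 dy -0.22 dz 0.04
2 dx 1.34 dy -0.04 dz 0.04
3 dx 1.33 dy 0.14 dz 0.04
4 dx 1.30 dy 0.32 dz 0.04
5 dx 1.24 dy 0.49 dz 0.04
6 dx 1.17 dy 0.65 dz 0.04
7 dx 1.07 dy 0.80 dz 0.04
8 dx 0.95 dy 0.94 dz 0.04
9 dx 0.82 dy 1.06 dz 0.04
10 dx 0.67 dy 1.16 dz 0.04
11 dx 0.51 dy 1.24 dz 0.04
12 dx 0.33 dy 1.29 dz 0.04
13 dx 0.16 dy 1.33 dz 0.04
14 dx -0.02 dy 1.34 dz 0.04
15 dx -0.20 dy 1.32 dz 0.04
16 dx -0.38 dy 1.28 dz 0.04
17 dx -0.55 dy 1.22 dz 0.04
```

Run:
```python
from h import *
print(np.round(manip.read_state()["joints"],2),yaw())
c=cams.camera("wrist");H=hsv(c);h,s,v=[H[...,i] for i in range(3)]
plan([.48,.45,.26],-72.9,8)
```

```text
[ 0.06  0.44 -0.86  1.93  0.41  0.95 -1.55] -31.979338110447223
dyaw -40.9 -> wz/row 5.11 dist/row cm 2.96
0 dx 2.83 dy -0.88 dz 0.06
1 dx 2.74 dy -1.13 dz 0.06
2 dx 2.63 dy -1.37 dz 0.06
3 dx 2.50 dy -1.60 dz 0.06
4 dx 2.34 dy -1.81 dz 0.06
5 dx 2.17 dy -2.02 dz 0.06
6 dx 1.98 dy -2.20 dz 0.06
7 dx 1.78 dy -2.37 dz 0.06
```

>>> move_arm --motion '[{"dx": 1.3,"dy": -0.4,"dz": 0,"wx": 0,"wy": 0,"wz": -7.7,"jaw": 0.7},{"dx": 1.3,"dy": -0.2,"dz": 0,"wx": 0,"wy": 0,"wz": -7.7,"jaw": 0.7},{"dx": 1.3,"dy": 0,"dz": 0,"wx": 0,"wy": 0,"wz": -7.7,"jaw": 0.7},{"dx": 1.3,"dy": 0.1,"dz": 0,"wx": 0,"wy": 0,"wz": -7.7,"jaw": 0.7},{"dx": 1.3,"dy": 0.3,"dz": 0,"wx": 0,"wy": 0,"wz": -7.7,"jaw": 0.7}]'

```text
time_s: 17.5
tool_pos: [0.4352, 0.2836, 0.2612]
orientation: [0.002, 0.664, 0.748, -0.003]
contact_force: [0.7, 0.4, -0.1]
opening: 0.701
finger_force: 0.0
```

>>> move_arm --motion '[{"dx": 1.2,"dy": 0.5,"dz": 0,"wx": 0,"wy": 0,"wz": -7.7,"jaw": 0.7},{"dx": 1.2,"dy": 0.7,"dz": 0,"wx": 0,"wy": 0,"wz": -7.7,"jaw": 0.7},{"dx": 1.1,"dy": 0.8,"dz": 0,"wx": 0,"wy": 0,"wz": -7.7,"jaw": 0.7},{"dx": 0.9,"dy": 0.9,"dz": 0,"wx": 0,"wy": 0,"wz": -7.7,"jaw": 0.7},{"dx": 0.8,"dy": 1.1,"dz": 0,"wx": 0,"wy": 0,"wz": -7.7,"jaw": 0.7}]'

```text
time_s: 18.0
tool_pos: [0.4533, 0.348, 0.2605]
orientation: [0.001, 0.38, 0.925, -0.004]
contact_force: [0.2, 0.0, -0.4]
opening: 0.698
finger_force: 0.0
```

>>> move_arm --motion '[{"dx": 0.7,"dy": 1.2,"dz": 0,"wx": 0,"wy": 0,"wz": -7.7,"jaw": 0.7},{"dx": 0.5,"dy": 1.2,"dz": 0,"wx": 0,"wy": 0,"wz": -7.7,"jaw": 0.7},{"dx": 0.3,"dy": 1.3,"dz": 0,"wx": 0,"wy": 0,"wz": -7.7,"jaw": 0.7},{"dx": 0.2,"dy": 1.3,"dz": 0,"wx": 0,"wy": 0,"wz": -7.7,"jaw": 0.7},{"dx": 0,"dy": 1.3,"dz": 0,"wx": 0,"wy": 0,"wz": -7.7,"jaw": 0.7}]'

```text
time_s: 18.5
tool_pos: [0.4701, 0.4124, 0.2599]
orientation: [-0.001, 0.053, 0.999, -0.004]
contact_force: [0.9, 0.8, -0.9]
opening: 0.7
finger_force: 0.0
```

>>> move_arm --motion '[{"dx": -0.2,"dy": 1.3,"dz": 0,"wx": 0,"wy": 0,"wz": -7.7,"jaw": 0.7},{"dx": -0.4,"dy": 1.3,"dz": 0,"wx": 0,"wy": 0,"wz": -7.7,"jaw": 0.7},{"dx": -0.5,"dy": 1.2,"dz": 0,"wx": 0,"wy": 0,"wz": -7.7,"jaw": 0.7},{"dx": 0,"dy": 0,"dz": 0,"wx": 0,"wy": 0,"wz": 0,"jaw": 0.7},{"dx": 0,"dy": 0,"dz": 0,"wx": 0,"wy": 0,"wz": 0,"jaw": 0.7}]'

```text
time_s: 19.0
tool_pos: [0.48, 0.4502, 0.2602]
orientation: [-0.001, -0.143, 0.99, -0.003]
contact_force: [-0.6, 0.6, 0.1]
opening: 0.703
finger_force: 0.0
```

Run:
```python
from h import *
st=manip.read_state();print(np.round(st["joints"],2),yaw(),tool()[0],tool()[1].apply([0,0,1]))
c=cams.camera("wrist");H=hsv(c);h,s,v=[H[...,i] for i in range(3)];cv2.imwrite("pics/w7.png",c["pixels"][:,:,::-1])
for nm,m,z in(("dark grip",(v<60),.093),("bar",(s<45)&(v>140),.04)):
  for a,ce,mm in blobs(m,900):
    r=rect(c,mm,z); print(nm,a,r)
```

```text
[-0.22  0.88 -1.21  1.43  0.82  1.39  0.41] 106.49338946770612 [0.47999855 0.45017761 0.26019854] [-0.00160244 -0.00719022 -0.99997287]
dark grip [  325     0   315   128 17920] (array([0.30865613, 0.53748274], dtype=float32), np.float32(0.07717634), np.float32(0.25210428), np.float32(90.027214))
dark grip [   0   76  101   78 1770] (array([0.46966654, 0.22916788], dtype=float32), np.float32(0.047075246), np.float32(0.07017955), np.float32(141.87505))
dark grip [    0   120   640   360 96573] (array([0.58630943, 0.47559413], dtype=float32), np.float32(0.36310065), np.float32(0.6774906), np.float32(106.97751))
dark grip [ 312  170   29   86 2311] (array([0.47965455, 0.4536512 ], dtype=float32), np.float32(0.02271537), np.float32(0.072346546), np.float32(16.622313))
bar [ 162    0   40   40 1317] (array([0.36723956, 0.2947009 ], dtype=float32), np.float32(0.028875997), np.float32(0.032868247), np.float32(106.41834))
bar [  59   29   54   59 1957] (array([0.41983154, 0.22116373], dtype=float32), np.float32(0.04113647), np.float32(0.04313632), np.float32(12.394627))
bar [ 311  103   29   70 1679] (array([0.42511904, 0.43688336], dtype=float32), np.float32(0.02548738), np.float32(0.06075796), np.float32(17.391043))
```

>>> move_arm --motion '[{"dx": -0.1,"dy": 0.4,"dz": 3,"wx": 0,"wy": 0,"wz": -0.5,"jaw": 0.7},{"dx": 0,"dy": 0,"dz": 4,"wx": 0,"wy": 0,"wz": 0,"jaw": 0.7},{"dx": 0,"dy": 0,"dz": 3,"wx": 0,"wy": 0,"wz": 0,"jaw": 0.7},{"dx": 0,"dy": 0,"dz": 1,"wx": 0,"wy": 0,"wz": 0,"jaw": 0.7},{"dx": 0,"dy": 0,"dz": 0,"wx": 0,"wy": 0,"wz": 0,"jaw": 0.7}]'

```text
time_s: 19.55
tool_pos: [0.4803, 0.4526, 0.1504]
orientation: [-0.002, -0.148, 0.989, -0.004]
contact_force: [0.5, 0.2, 0.6]
opening: 0.698
finger_force: 0.0
```

Run:
```python
from h import *
st=manip.read_state();print(np.round(st["joints"],2),yaw(),tool()[0],tool()[1].apply([0,0,1]))
c=cams.camera("wrist");H=hsv(c);h,s,v=[H[...,i] for i in range(3)]
t=tool()[0]
for a,ce,mm in blobs(v<60,900):
    r=rect(c,mm,.093)
    if r[1]<.04 and abs(r[2]-.074)<.02: print("grip",a,r); plan([*r[0],.062],r[3]+90,1)
```

```text
[-0.24  0.99 -1.14  1.54  0.94  1.24  0.33] 107.0345236397183 [0.4803481  0.45259882 0.1504123 ] [-0.00192735 -0.00770807 -0.99996843]
grip [   0    3   41  200 2082] (array([0.44697815, 0.28807986], dtype=float32), np.float32(0.012161214), np.float32(0.09367801), np.float32(8.803664))
dyaw -8.2 -> wz/row 8.24 dist/row cm 19.16
0 dx 8.07 dy -14.85 dz 9.02
grip [ 303  196   43  126 4994] (array([0.47902247, 0.4536141 ], dtype=float32), np.float32(0.022624133), np.float32(0.07440509), np.float32(16.903666))
dyaw -0.1 -> wz/row 0.14 dist/row cm 9.02
0 dx 0.15 dy 0.03 dz 9.02
```

>>> move_arm --motion '[{"dx": 0.1,"dy": 0.1,"dz": 3,"wx": 0,"wy": 0,"wz": 0,"jaw": 0.7},{"dx": 0,"dy": 0,"dz": 3,"wx": 0,"wy": 0,"wz": 0,"jaw": 0.7},{"dx": 0,"dy": 0,"dz": 2,"wx": 0,"wy": 0,"wz": 0,"jaw": 0.7},{"dx": 0,"dy": 0,"dz": 0.8,"wx": 0,"wy": 0,"wz": 0,"jaw": 0.7},{"dx": 0,"dy": 0,"dz": 0,"wx": 0,"wy": 0,"wz": 0,"jaw": 0.7}]'

```text
time_s: 20.1
tool_pos: [0.4792, 0.4541, 0.0636]
orientation: [-0.001, -0.149, 0.989, -0.003]
contact_force: [-0.7, -0.6, 0.5]
opening: 0.697
finger_force: 0.0
```

>>> move_arm --motion '[{"dx": 0,"dy": 0,"dz": 0,"wx": 0,"wy": 0,"wz": 0,"jaw": 0.1},{"dx": 0,"dy": 0,"dz": 0,"wx": 0,"wy": 0,"wz": 0,"jaw": 0.1},{"dx": 0,"dy": 0,"dz": 0,"wx": 0,"wy": 0,"wz": 0,"jaw": 0.1},{"dx": 0,"dy": 0,"dz": 0,"wx": 0,"wy": 0,"wz": 0,"jaw": 0.1}]' --force 70

```text
time_s: 20.5
tool_pos: [0.4796, 0.4547, 0.0652]
orientation: [0.0, -0.149, 0.989, -0.002]
contact_force: [-0.2, -0.6, 6.4]
opening: 0.269
finger_force: 69.0
```

Run:
```python
from h import *
st=manip.read_state();print(np.round(st["joints"],2),yaw(),tool()[0],tool()[1].apply([0,0,1]),st["opening"],st["finger_force"])
p=tool()[0];plan([.4807,.1665,.28],13,12,[p[0],p[1],.28])
```

```text
[-0.26  1.09 -1.07  1.59  1.04  1.12  0.27] 107.10099249650797 [0.47963596 0.45473619 0.06521252] [ 9.62824887e-04 -4.01835449e-03 -9.99991463e-01] 0.26867775434228885 69.02531504631042
dyaw -94.1 -> wz/row 7.84 dist/row cm 2.4
0 dx 0.70 dy -2.30 dz -0.00
1 dx 0.38 dy -2.37 dz -0.00
2 dx 0.05 dy -2.40 dz -0.00
3 dx -0.28 dy -2.39 dz -0.00
4 dx -0.60 dy -2.33 dz -0.00
5 dx -0.91 dy -2.22 dz -0.00
6 dx -1.21 dy -2.08 dz -0.00
7 dx -1.48 dy -1.89 dz -0.00
8 dx -1.72 dy -1.67 dz -0.00
9 dx -1.94 dy -1.42 dz -0.00
10 dx -2.11 dy -1.15 dz -0.00
11 dx -2.25 dy -0.85 dz -0.00
```

>>> move_arm --motion '[{"dx": 0,"dy": 0,"dz": -1.5,"wx": 0,"wy": 0,"wz": 0,"jaw": 0.1},{"dx": 0,"dy": 0,"dz": -4,"wx": 0,"wy": 0,"wz": 0,"jaw": 0.1},{"dx": 0,"dy": 0,"dz": -5,"wx": 0,"wy": 0,"wz": 0,"jaw": 0.1},{"dx": 0,"dy": 0,"dz": -5,"wx": 0,"wy": 0,"wz": 0,"jaw": 0.1},{"dx": 0,"dy": 0,"dz": -4,"wx": 0,"wy": 0,"wz": 0,"jaw": 0.1}]'

```text
time_s: 21.0
tool_pos: [0.4788, 0.4554, 0.262]
orientation: [-0.0, -0.149, 0.989, -0.002]
contact_force: [0.9, 0.7, -3.4]
opening: 0.267
finger_force: 69.5
```

>>> move_arm --motion '[{"dx": 1.3,"dy": -2.1,"dz": -2,"wx": 0,"wy": 0,"wz": 7.8,"jaw": 0.1},{"dx": 1.0,"dy": -2.3,"dz": 0,"wx": 0,"wy": 0,"wz": 7.8,"jaw": 0.1},{"dx": 0.7,"dy": -2.4,"dz": 0,"wx": 0,"wy": 0,"wz": 7.8,"jaw": 0.1},{"dx": 0.4,"dy": -2.5,"dz": 0,"wx": 0,"wy": 0,"wz": 7.8,"jaw": 0.1},{"dx": 0,"dy": -2.5,"dz": 0,"wx": 0,"wy": 0,"wz": 7.8,"jaw": 0.1}]'

```text
time_s: 21.5
tool_pos: [0.4468, 0.3327, 0.2795]
orientation: [0.0, 0.192, 0.981, -0.003]
contact_force: [0.0, 0.1, -3.6]
opening: 0.267
finger_force: 69.6
```

>>> move_arm --motion '[{"dx": -0.3,"dy": -2.5,"dz": 0,"wx": 0,"wy": 0,"wz": 7.8,"jaw": 0.1},{"dx": -1.8,"dy": -1.7,"dz": 0,"wx": 0,"wy": 0,"wz": 7.8,"jaw": 0.1},{"dx": -2.0,"dy": -1.5,"dz": 0,"wx": 0,"wy": 0,"wz": 7.8,"jaw": 0.1},{"dx": -2.2,"dy": -1.2,"dz": 0,"wx": 0,"wy": 0,"wz": 7.8,"jaw": 0.1},{"dx": -2.3,"dy": -0.9,"dz": 0,"wx": 0,"wy": 0,"wz": 7.8,"jaw": 0.1}]'

```text
time_s: 22.0
tool_pos: [0.4682, 0.213, 0.2803]
orientation: [0.001, 0.509, 0.861, -0.003]
contact_force: [-0.2, 0.6, -3.0]
opening: 0.266
finger_force: 69.7
```

>>> move_arm --motion '[{"dx": -2.4,"dy": -0.6,"dz": 0,"wx": 0,"wy": 0,"wz": 7.8,"jaw": 0.1},{"dx": -2.5,"dy": -0.2,"dz": 0,"wx": 0,"wy": 0,"wz": 7.8,"jaw": 0.1},{"dx": 0,"dy": 0,"dz": 0,"wx": 0,"wy": 0,"wz": 0,"jaw": 0.1},{"dx": 0,"dy": 0,"dz": 0,"wx": 0,"wy": 0,"wz": 0,"jaw": 0.1},{"dx": 0,"dy": 0,"dz": 0,"wx": 0,"wy": 0,"wz": 0,"jaw": 0.1}]'

```text
time_s: 22.5
tool_pos: [0.4817, 0.1675, 0.2806]
orientation: [0.001, 0.618, 0.786, -0.002]
contact_force: [-0.2, 0.2, -4.0]
opening: 0.268
finger_force: 69.7
```

Run:
```python
from h import *
st=manip.read_state();print(np.round(st["joints"],2),yaw(),tool()[0],tool()[1].apply([0,0,1]),st["opening"],st["finger_force"])
plan([.4807,.1665,.25],13,1)
c=cams.camera("wrist");H=hsv(c);h,s,v=[H[...,i] for i in range(3)];t=tool()[0];px=c["pixels"]
cv2.imwrite("pics/w8.png",px[:,:,::-1])
a=np.radians(13);M=np.array([[np.cos(a),np.sin(a)],[-np.sin(a),np.cos(a)]])
rel=lambda uv,z:np.round((M@(ray(c,uv,z)[0,:2]-t[:2]))*1000,1)
for a,ce,mm in blobs((s<45)&(v>120),600):
    r=rect(c,mm,t[2]-.065+.04); print("bar?",a,r)
for a,ce,mm in blobs(v<60,300):
    r=rect(c,mm,t[2]-.065+.093); print("dark",a,r)
for a,ce,mm in blobs((h>45)&(h<80)&(s>100)&(v>50),300):print("green",a,rel(ce,.084))
for a,ce,mm in blobs(((h<6)|(h>174))&(s>150)&(v>60),15):print("red",a,rel(ce,.118),"exp (-24,36)")
```

```text
[ 0.22  0.5  -0.91  1.82  0.46  1.05 -0.63] 13.66786594643039 [0.48170265 0.16749949 0.28060638] [-5.08595706e-04 -4.74722478e-03 -9.99988603e-01] 0.26844826647792225 69.6591067314148
dyaw -0.7 -> wz/row 0.67 dist/row cm 3.06
0 dx -0.07 dy -0.12 dz 3.06
bar? [ 209   18   38   43 1221] (array([0.42168015, 0.26250255], dtype=float32), np.float32(0.014373923), np.float32(0.014389901), np.float32(22.509792))
bar? [  247    86   134   201 15777] (array([0.46765965, 0.21078272], dtype=float32), np.float32(0.054888442), np.float32(0.088115744), np.float32(102.946724))
bar? [   0  115   15  251 3436] (array([0.3372739, 0.1499386], dtype=float32), np.float32(0.0069374046), np.float32(0.12552844), np.float32(88.81626))
dark [ 57   1  51  49 842] (array([0.3975354 , 0.25017273], dtype=float32), np.float32(0.010100402), np.float32(0.01467513), np.float32(35.680183))
dark [   29   106   186   193 20498] (array([0.40742725, 0.20302948], dtype=float32), np.float32(0.059618775), np.float32(0.063026994), np.float32(13.724802))
dark [    7   245   633   235 64405] (array([0.48268923, 0.15935934], dtype=float32), np.float32(0.097870454), np.float32(0.24515608), np.float32(13.780203))
green [ 347  137   20  159 1074] [ 31.8 -24.3]
green [ 273  174   20  122 1007] [-33.5 -39.4]
red [283 160   7  15  77] [-27.1  36.3] exp (-24,36)
red [453 277  48  42 619] [130.6 -68.2] exp (-24,36)
```

>>> move_arm --motion '[{"dx": -0.1,"dy": -0.1,"dz": 2,"wx": 0,"wy": 0,"wz": 0.7,"jaw": 0.1},{"dx": 0,"dy": 0,"dz": 2,"wx": 0,"wy": 0,"wz": 0,"jaw": 0.1},{"dx": 0,"dy": 0,"dz": 0,"wx": 0,"wy": 0,"wz": 0,"jaw": 0.1},{"dx": 0,"dy": 0,"dz": 0,"wx": 0,"wy": 0,"wz": 0,"jaw": 0.1},{"dx": 0,"dy": 0,"dz": 0,"wx": 0,"wy": 0,"wz": 0,"jaw": 0.1}]'

```text
time_s: 23.05
tool_pos: [0.4821, 0.1659, 0.2413]
orientation: [0.002, 0.623, 0.782, -0.001]
contact_force: [0.3, -0.2, -4.1]
opening: 0.269
finger_force: 69.6
```

```bash
cat > bar.py <<'E'
from h import *
c=cams.camera("wrist");H=hsv(c);h,s,v=[H[...,i].astype(int) for i in range(3)];t=tool()[0];px=c["pixels"]
print(t,yaw(),tool()[1].apply([0,0,1]))
a=np.radians(13);M=np.array([[np.cos(a),np.sin(a)],[-np.sin(a),np.cos(a)]])
rel=lambda uv,z:np.round((M@(ray(c,uv,z)[0,:2]-t[:2]))*1000,1)
P=np.array(c["pose"]);K=np.array(c["intrinsics"])
def proj(x,y,z):  # wedger-axes offset from tcp (mm), world z
    w=np.r_[t[:2]+M.T@np.array([x,y])/1000,z];q=K@(P[:3,:3].T@(w-P[:3,3]));return q[:2]/q[2]
zb=t[2]-.065+.04
u,w=proj(0,78,zb);print("expected bore px",u,w,"bar far end",proj(0,91,zb),"side",proj(13,78,zb))
u,w=int(round(u)),int(round(w))
for r in range(w-32,w+33,4): print(r,v[r,u-44:u+45:4].tolist())
E
python3 bar.py
```

```text
[0.48214401 0.16571211 0.24128123] 12.852165938243903 [ 0.00119705 -0.00466906 -0.99998838]
expected bore px 319.9886641928191 116.68569347708903 bar far end [319.92540277  82.68243907] side [351.60841815 116.62095217]
85 [215, 211, 211, 214, 213, 212, 211, 214, 215, 214, 212, 214, 180, 129, 131, 127, 129, 129, 131, 129, 132, 132, 131]
89 [212, 212, 211, 213, 215, 215, 214, 215, 216, 213, 212, 215, 130, 128, 135, 205, 174, 130, 130, 131, 131, 131, 133]
93 [212, 212, 212, 213, 214, 214, 213, 214, 216, 229, 229, 226, 223, 209, 137, 133, 208, 197, 131, 130, 130, 130, 132]
97 [212, 211, 214, 213, 212, 212, 213, 225, 247, 253, 253, 252, 252, 252, 231, 214, 199, 130, 129, 129, 130, 131, 130]
101 [212, 213, 214, 213, 210, 212, 227, 252, 253, 252, 252, 252, 252, 253, 252, 252, 221, 130, 129, 129, 128, 129, 130]
105 [211, 211, 212, 210, 210, 231, 253, 252, 252, 252, 253, 252, 252, 252, 252, 252, 252, 212, 130, 129, 129, 131, 131]
109 [211, 210, 212, 210, 221, 250, 252, 253, 252, 229, 225, 222, 225, 241, 252, 252, 252, 236, 136, 130, 130, 130, 129]
113 [212, 211, 211, 210, 232, 252, 252, 253, 
[... 440 characters left out ...]
213, 218, 249, 252, 253, 225, 113, 129, 129, 129, 130, 127, 106, 180, 203, 196, 173, 130, 131, 129, 128]
133 [213, 214, 194, 140, 248, 252, 252, 252, 186, 101, 102, 103, 102, 99, 151, 200, 203, 196, 172, 135, 130, 128, 126]
137 [213, 212, 175, 230, 248, 252, 253, 253, 234, 181, 98, 101, 100, 154, 187, 200, 202, 195, 171, 113, 126, 128, 106]
141 [209, 183, 233, 232, 246, 252, 253, 253, 252, 205, 169, 165, 166, 199, 198, 201, 202, 195, 167, 144, 116, 127, 71]
145 [207, 230, 232, 231, 246, 252, 252, 252, 214, 205, 203, 200, 198, 201, 198, 202, 203, 196, 166, 142, 140, 126, 84]
149 [199, 232, 230, 145, 246, 252, 234, 206, 201, 205, 203, 199, 197, 201, 197, 202, 201, 196, 166, 141, 141, 118, 127]
```

```bash
cat >> bar.py <<'E'
print("----")
for uu in(314,318,322): print(uu,list(zip(range(86,146,2),v[86:146:2,uu].tolist())))
for rr in(113,117,121,125): print(rr,list(zip(range(296,344,2),v[rr,296:344:2].tolist())))
d=(v>140)&(s>30)&(s<110)&(h>5)&(h<25)
for st,ce,_ in blobs(d,40):
    if st[2]<30 and st[3]<30 and 330<ce[0]<480 and 40<ce[1]<250: print("deck dot?",ce,st,rel(ce,.062))
w=M@(np.array([.4807,.1665])-t[:2])*1000;print("wedger rel",w,"rod tip px",proj(w[0],w[1]+78,.18),"near edge",proj(w[0],w[1]+73,.172),"sides",proj(w[0]-5,w[1]+78,.174),proj(w[0]+5,w[1]+78,.174))
E
python3 bar.py | sed -n '/----/,$p'
```

```text
----
314 [(86, 212), (88, 213), (90, 213), (92, 226), (94, 231), (96, 252), (98, 252), (100, 253), (102, 252), (104, 253), (106, 252), (108, 230), (110, 221), (112, 119), (114, 148), (116, 129), (118, 83), (120, 75), (122, 57), (124, 58), (126, 128), (128, 128), (130, 129), (132, 83), (134, 118), (136, 98), (138, 151), (140, 167), (142, 203), (144, 205)]
318 [(86, 212), (88, 213), (90, 213), (92, 227), (94, 229), (96, 253), (98, 253), (100, 252), (102, 253), (104, 252), (106, 251), (108, 226), (110, 183), (112, 200), (114, 227), (116, 180), (118, 117), (120, 109), (122, 66), (124, 31), (126, 124), (128, 129), (130, 129), (132, 84), (134, 121), (136, 129), (138, 105), (140, 163), (142, 187), (144, 202)]
322 [(86, 207), (88, 179), (90, 178), (92, 222), (94, 227), (96, 252), (98, 252), (100, 252), (102, 252), (104, 252), (106, 251), (108, 225), (110, 168), (112, 123), (114, 115), (116, 115), (118, 104), (120, 81), (122, 40), (124, 55), (126, 127), (128, 128), (130, 127), (132, 82), (134, 122), (136, 121), (138, 107), (140, 161), (142, 184), (144, 199)]
113 [(296, 252), (298, 252), (300,
[... 664 characters left out ...]
 (316, 72), (318, 77), (320, 73), (322, 60), (324, 30), (326, 37), (328, 112), (330, 129), (332, 115), (334, 147), (336, 167), (338, 203), (340, 203), (342, 197)]
125 [(296, 252), (298, 252), (300, 252), (302, 248), (304, 188), (306, 136), (308, 208), (310, 146), (312, 131), (314, 122), (316, 83), (318, 55), (320, 79), (322, 121), (324, 125), (326, 126), (328, 129), (330, 128), (332, 113), (334, 130), (336, 162), (338, 201), (340, 201), (342, 197)]
deck dot? [364.87640449 118.91011236] [360 114  11  11  89] [35.8 72.4]
wedger rel [-1.17029019  1.2924455 ] rod tip px [317.38214172 112.07954583] near edge [317.51599681 121.91443876] sides [307.71444348 111.93347121] [327.18906591 111.88614302]
```

Seen through the bore, the rod tip sits about 2.8 mm further along wedger +y and 1 mm along −x than the bore centre. I'll correct that and check again.

>>> move_arm --motion '[{"dx": 0.28,"dy": -0.1,"dz": 0.5,"wx": 0,"wy": 0,"wz": 0,"jaw": 0.1},{"dx": 0,"dy": 0,"dz": 0.2,"wx": 0,"wy": 0,"wz": 0,"jaw": 0.1},{"dx": 0,"dy": 0,"dz": 0,"wx": 0,"wy": 0,"wz": 0,"jaw": 0.1},{"dx": 0,"dy": 0,"dz": 0,"wx": 0,"wy": 0,"wz": 0,"jaw": 0.1}]'

```text
time_s: 23.55
tool_pos: [0.48, 0.1673, 0.2332]
orientation: [0.002, 0.624, 0.782, -0.002]
contact_force: [0.2, -0.2, -3.8]
opening: 0.267
finger_force: 69.8
```

```bash
python3 bar.py | sed -n '1,2p;/----/,$p'
```

```text
[0.48009707 0.16734519 0.23326206] 12.80898848131406 [-4.48808687e-04 -5.66112065e-03 -9.99983875e-01]
expected bore px 320.11008411564745 116.06517823321904 bar far end [320.01811203  82.00010795] side [351.77450004 115.96922944]
----
314 [(86, 213), (88, 215), (90, 216), (92, 226), (94, 233), (96, 252), (98, 253), (100, 253), (102, 253), (104, 253), (106, 253), (108, 230), (110, 221), (112, 86), (114, 88), (116, 89), (118, 108), (120, 103), (122, 95), (124, 61), (126, 43), (128, 127), (130, 129), (132, 129), (134, 126), (136, 95), (138, 156), (140, 173), (142, 205), (144, 205)]
318 [(86, 212), (88, 214), (90, 214), (92, 227), (94, 230), (96, 253), (98, 253), (100, 253), (102, 253), (104, 253), (106, 252), (108, 227), (110, 158), (112, 120), (114, 137), (116, 159), (118, 183), (120, 170), (122, 139), (124, 103), (126, 67), (128, 64), (130, 129), (132, 130), (134, 126), (136, 87), (138, 105), (140, 162), (142, 189), (144, 203)]
322 [(86, 210), (88, 204), (90, 131), (92, 220), (94, 227), (96, 253), (98, 253), (100, 252), (102, 253), (104, 253), (106, 252), (108, 226), (110, 161), (112
[... 893 characters left out ...]
98), (316, 132), (318, 153), (320, 179), (322, 168), (324, 135), (326, 113), (328, 84), (330, 47), (332, 79), (334, 213), (336, 220), (338, 205), (340, 205), (342, 200)]
125 [(296, 253), (298, 253), (300, 253), (302, 248), (304, 219), (306, 142), (308, 210), (310, 214), (312, 124), (314, 42), (316, 69), (318, 77), (320, 82), (322, 83), (324, 97), (326, 63), (328, 38), (330, 103), (332, 114), (334, 131), (336, 162), (338, 203), (340, 203), (342, 199)]
deck dot? [368.57142857 121.73626374] [363 117  12  11  91] [37.3 70.2]
wedger rel [ 0.3973542 -0.9591606] rod tip px [321.01889988 116.68487726] near edge [321.02477866 126.64842955] sides [310.91132317 116.39444719] [331.10534573 116.33329429]
```

>>> move_arm --motion '[{"dx": 0.13,"dy": 0,"dz": 0.5,"wx": 0,"wy": 0,"wz": -0.2,"jaw": 0.1},{"dx": 0,"dy": 0,"dz": 0.6,"wx": 0,"wy": 0,"wz": 0,"jaw": 0.1},{"dx": 0,"dy": 0,"dz": 0.6,"wx": 0,"wy": 0,"wz": 0,"jaw": 0.1},{"dx": 0,"dy": 0,"dz": 0.6,"wx": 0,"wy": 0,"wz": 0,"jaw": 0.1},{"dx": 0,"dy": 0,"dz": 0,"wx": 0,"wy": 0,"wz": 0,"jaw": 0.1}]'

```text
time_s: 24.1
tool_pos: [0.4795, 0.1683, 0.2093]
orientation: [0.001, 0.622, 0.783, -0.003]
contact_force: [0.4, -0.1, -3.7]
opening: 0.271
finger_force: 69.8
```

>>> move_arm --motion '[{"dx": 0,"dy": 0,"dz": 0.8,"wx": 0,"wy": 0,"wz": 0,"jaw": 0.1},{"dx": 0,"dy": 0,"dz": 0.8,"wx": 0,"wy": 0,"wz": 0,"jaw": 0.1},{"dx": 0,"dy": 0,"dz": 0.8,"wx": 0,"wy": 0,"wz": 0,"jaw": 0.1},{"dx": 0,"dy": 0,"dz": 0.6,"wx": 0,"wy": 0,"wz": 0,"jaw": 0.1},{"dx": 0,"dy": 0,"dz": 0,"wx": 0,"wy": 0,"wz": 0,"jaw": 0.1}]'

```text
time_s: 24.6
tool_pos: [0.4796, 0.1682, 0.1794]
orientation: [0.001, 0.622, 0.783, -0.003]
contact_force: [1.5, 0.4, -3.5]
opening: 0.265
finger_force: 69.8
```

>>> move_arm --motion '[{"dx": 0,"dy": 0,"dz": 0.8,"wx": 0,"wy": 0,"wz": 0,"jaw": 0.1},{"dx": 0,"dy": 0,"dz": 0.8,"wx": 0,"wy": 0,"wz": 0,"jaw": 0.1},{"dx": 0,"dy": 0,"dz": 0.8,"wx": 0,"wy": 0,"wz": 0,"jaw": 0.1},{"dx": 0,"dy": 0,"dz": 0.6,"wx": 0,"wy": 0,"wz": 0,"jaw": 0.1},{"dx": 0,"dy": 0,"dz": 0,"wx": 0,"wy": 0,"wz": 0,"jaw": 0.1}]'

```text
time_s: 25.1
tool_pos: [0.4796, 0.1681, 0.1494]
orientation: [0.001, 0.622, 0.783, -0.003]
contact_force: [0.5, 0.6, -3.3]
opening: 0.268
finger_force: 69.8
```

>>> move_arm --motion '[{"dx": 0,"dy": 0,"dz": 0.3,"wx": 0,"wy": 0,"wz": 0,"jaw": 0.1},{"dx": 0,"dy": 0,"dz": 0.3,"wx": 0,"wy": 0,"wz": 0,"jaw": 0.1},{"dx": 0,"dy": 0,"dz": 0.2,"wx": 0,"wy": 0,"wz": 0,"jaw": 0.1},{"dx": 0,"dy": 0,"dz": 0.1,"wx": 0,"wy": 0,"wz": 0,"jaw": 0.1},{"dx": 0,"dy": 0,"dz": 0,"wx": 0,"wy": 0,"wz": 0,"jaw": 0.1}]'

```text
time_s: 25.6
tool_pos: [0.4797, 0.168, 0.1414]
orientation: [0.002, 0.622, 0.783, -0.002]
contact_force: [0.4, -1.4, -0.3]
opening: 0.267
finger_force: 70.3
```

Contact is just starting at the expected height of 0.141 m; I'll press lightly and then release.

>>> move_arm --motion '[{"dx": 0,"dy": 0,"dz": 0.1,"wx": 0,"wy": 0,"wz": 0,"jaw": 0.1},{"dx": 0,"dy": 0,"dz": 0,"wx": 0,"wy": 0,"wz": 0,"jaw": 0.1},{"dx": 0,"dy": 0,"dz": 0,"wx": 0,"wy": 0,"wz": 0,"jaw": 0.1}]'

```text
time_s: 25.9
tool_pos: [0.4798, 0.1678, 0.1411]
orientation: [0.002, 0.623, 0.783, -0.002]
contact_force: [-2.0, -3.5, 6.6]
opening: 0.268
finger_force: 71.4
```

>>> move_arm --motion '[{"dx": 0,"dy": 0,"dz": -0.05,"wx": 0,"wy": 0,"wz": 0,"jaw": 0.27},{"dx": 0,"dy": 0,"dz": 0,"wx": 0,"wy": 0,"wz": 0,"jaw": 0.6},{"dx": 0,"dy": 0,"dz": 0,"wx": 0,"wy": 0,"wz": 0,"jaw": 0.6},{"dx": 0,"dy": 0,"dz": 0,"wx": 0,"wy": 0,"wz": 0,"jaw": 0.6}]'

```text
time_s: 26.3
tool_pos: [0.4798, 0.1683, 0.1407]
orientation: [0.002, 0.622, 0.783, -0.002]
contact_force: [0.2, -0.4, 0.4]
opening: 0.603
finger_force: 0.0
```

>>> move_arm --motion '[{"dx": 0,"dy": 0,"dz": -1,"wx": 0,"wy": 0,"wz": 0,"jaw": 0.6},{"dx": 0,"dy": 0,"dz": -3,"wx": 0,"wy": 0,"wz": 0,"jaw": 0.6},{"dx": 0,"dy": 0,"dz": -4,"wx": 0,"wy": 0,"wz": 0,"jaw": 0.6},{"dx": 0,"dy": 0,"dz": -4,"wx": 0,"wy": 0,"wz": 0,"jaw": 0.6},{"dx": 0,"dy": 0,"dz": -3,"wx": 0,"wy": 0,"wz": 0,"jaw": 0.6}]'

```text
time_s: 26.8
tool_pos: [0.48, 0.1697, 0.2938]
orientation: [0.002, 0.622, 0.783, -0.001]
contact_force: [-0.1, 0.3, -0.8]
opening: 0.599
finger_force: 0.0
```

>>> move_arm --motion '[{"dx": 0,"dy": 0,"dz": 0,"wx": 0,"wy": 0,"wz": 0,"jaw": 0.6},{"dx": 0,"dy": 0,"dz": 0,"wx": 0,"wy": 0,"wz": 0,"jaw": 0.6},{"dx": 0,"dy": 0,"dz": 0,"wx": 0,"wy": 0,"wz": 0,"jaw": 0.6}]'

```text
time_s: 27.1
tool_pos: [0.4791, 0.1683, 0.2899]
orientation: [0.001, 0.622, 0.783, -0.003]
contact_force: [-0.5, 0.5, 0.0]
opening: 0.598
finger_force: 0.0
```

```bash
python3 knob.py
python3 - <<'E'
from h import *
c=cams.camera("wrist");H=hsv(c);h,s,v=[H[...,i] for i in range(3)];t=tool()[0]
o=np.array([.4807,.1665]);Rw=R.from_euler('z',13,degrees=True).as_matrix()[:2,:2]
for a,ce,mm in blobs((s<25)&(v>185),600):
    r=rect(c,mm,.116); print("bar?",a,r,Rw.T@(r[0]-o))
for a,ce,mm in blobs(v<60,600):
    r=rect(c,mm,.169); print("dark",a,r,Rw.T@(r[0]-o))
print(t,manip.read_state()["finger_force"])
E
```

```text
top [288 258   4   5  16] knob [0.02467306 0.00121598] 0.04924388200516013
wrist [287 159  13  16 148] knob [0.02568492 0.00091695] 0.035684862205956056
[0.47912853 0.16849416 0.28966789] [-0.00108261  0.00229656]
bar? [215  25  34  38 899] (array([0.38644567, 0.2763018 ], dtype=float32), np.float32(0.02308202), np.float32(0.023266086), np.float32(70.24009)) [-0.06713857  0.1281902 ]
bar? [   0  120   20   69 1224] (array([0.22517884, 0.15530594], dtype=float32), np.float32(0.015222113), np.float32(0.053146675), np.float32(88.09654)) [-0.25149029  0.04657259]
bar? [   0  262   23  102 2146] (array([0.22291881, 0.00513209], dtype=float32), np.float32(0.020680722), np.float32(0.105796), np.float32(88.09655)) [-0.28747416 -0.09924391]
dark [     0      0    640    480 102857] (array([0.48693663, 0.12072878], dtype=float32), np.float32(0.38122237), np.float32(0.58035535), np.float32(13.307877)) [-0.0042195  -0.04600105]
dark [164   0  44  30 650] (array([0.37029237, 0.28050765], dtype=float32), np.float32(0.015345918), np.float32(0.026160615), np.float32(12.991153)) [-0.08193175  0.13592196]
dark [ 305  178   33   99 3103] (array([0.4794465 , 0.16762829], dtype=float32), np.float32(0.022814317), np.float32(0.07285844), np.float32(103.14005)) [-0.00096756  0.00138135]
[0.47920466 0.16860864 0.28973471] 0.0
```

Latch angle is about 0.04 rad, the pusher is square and within about 1.5 mm of the axis at its seated height, and the gripper is clear. Handing in.

```bash
python3 -c "
from plant import manip
print(manip.hand_in())"
```

```text
the job is handed in; nothing more can be done
None
```

The wedger is back together and handed in: the green cartridge is on its pins, the latch is shut (about 0.04 rad) and the pusher is down on its stops, by my last camera and force readings. The hand-in returned no verdict, and I viewed 11 pictures, one over the limit of 10.

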